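# Unlock the hook rack, hang the wheel drives and lock them in again

### The job

Unlock the hook rack: draw the keeper rod out of its eyes towards the robot's right and lay it down in the two V saddles of the wooden cradle, handle to the robot's right with the collar just outside the first saddle, and let go. Hang every wheel drive standing on the bench by its steel loop, one to a hook, the loop's bar dropped into the throat behind the upturned tip. Then thread the rod back, tip first from the robot's right, through all three eyes until its collar is against the first eye; leave the loose wheel, drill, spray can and screwdriver where they are.

Things in the scene. Friction and masses are not known exactly. Their poses are not given: they have to be found in the camera images.
- rack: Fixed steel rack, origin on the bench under its middle throat; at yaw 0 (up to 9 degrees) its axes are the world's. Base 150 x 270 x 12 mm, back frame (two end posts, top beam) at x = 48 to 60 mm, 180 mm high. Three hooks 85 mm apart along y point to -x: arm 10 mm wide (y) and high, top at z = 180 mm; upturned tip at x = -22 to -12 mm, up to z = 194 mm, so the throat is x = -12 to 48 mm, open above.
- hook1 (a point): Throat of the hook with the lowest y (the robot's right): point on top of the arm, 12 mm behind the tip's inner face, at rack (0, -85, 180) mm, where a loop bar rests. Axes of the rack. The loop goes over the tip along +x, then down.
- hook2 (a point): The same of the middle hook, at rack (0, 0, 180) mm.
- hook3 (a point): The same of the hook with the highest y, at rack (0, 85, 180) mm.
- eye1 (a point): First eye (lowest y) of three plates, 40 x 40 mm, 10 mm thick in y, standing beside the hooks, each with an 18 mm round hole on one line along the rack's y at x = -24, z = 205 mm. This point: hole centre at the plate's -y face, rack (-24, -132.5, 205) mm, where the rod enters along +y and its collar comes to rest. Plates reach z = 225 mm.
- eye2 (a point): The same of the second eye, 85 mm farther along the rack's +y.
- eye3 (a point): The same of the third eye, another 85 mm farther.
- cradle: Fixed plywood cradle, empty at first. Base 50 x 225 x 8 mm; two narrow saddles at y = 15 and 195 mm, each 12 mm thick in y with a 90 degree V notch open upward, vertex at x = 0, z = 36.5 mm, V rims at x = +-18 mm, z = 55 mm. A rod lies in them level along the cradle's y, its axis 45 mm up. Origin on the bench under where the rod's collar face belongs (y = 0). Yaw up to 9 degrees.
- rod: Loose keeper rod, 140 g. Origin on its axis at the collar's shaft-side face. Aluminium shaft along +y, 12 mm diameter, 235 mm long, last 15 mm tapered to 5 mm. Collar 26 mm diameter, y = -6 to 0. Black handle y = -66 to -6 mm, 16 mm wide in x, from 13 mm below to 7 mm above the axis. z is up. At the start it sits fully home in the rack's eyes. Centre of mass about 50 mm up the shaft.
- rod_tip (a point): Tip of the rod, on its axis, 235 mm from the collar face.
- rod_grip (a point): Middle of the rod's handle at axis height, 36 mm behind the collar face; pinch it across x from above.
- wheel: Bystander: black rubber drive wheel lying flat, 140 mm diameter (148 over the lugs), about 57 mm high. Origin at the centre of its underside.
- drill: Bystander: cordless drill standing on its battery, 105 x 75 mm foot, about 180 mm high. Origin under the foot.
- spray: Bystander: spray can, 60 mm diameter, 170 mm high. Origin under its centre.
- screwdriver: Bystander: screwdriver lying on the bench.
- drive1: Loose wheel-drive unit, up to three alike (None: absent), 0.28 to 0.46 kg, upright on the bench. Origin: centre of underside. Foot 60 x 60 mm, gearbox 44 (x) x 52 mm to z = 50, stub shaft to x = -37. Above it a rigid steel loop in the y-z plane, 10 mm thick, 50 wide: window 34 wide, z = 50 to 114; top bar to 124. On it a grip tab, 10 (x) x 28 (y) mm, z = 124 to 164.
- drive1_bar (a point): Middle of the underside of the loop bar of drive1, 114 mm above its origin. The unit hangs with its x axis along the hook, either way round; pinch the tab above the bar across x from above.
- drive2: Loose wheel-drive unit, up to three alike (None: absent), 0.28 to 0.46 kg, upright on the bench. Origin: centre of underside. Foot 60 x 60 mm, gearbox 44 (x) x 52 mm to z = 50, stub shaft to x = -37. Above it a rigid steel loop in the y-z plane, 10 mm thick, 50 wide: window 34 wide, z = 50 to 114; top bar to 124. On it a grip tab, 10 (x) x 28 (y) mm, z = 124 to 164.
- drive2_bar (a point): Middle of the underside of the loop bar of drive2, 114 mm above its origin. The unit hangs with its x axis along the hook, either way round; pinch the tab above the bar across x from above.
- drive3: Loose wheel-drive unit, up to three alike (None: absent), 0.28 to 0.46 kg, upright on the bench. Origin: centre of underside. Foot 60 x 60 mm, gearbox 44 (x) x 52 mm to z = 50, stub shaft to x = -37. Above it a rigid steel loop in the y-z plane, 10 mm thick, 50 wide: window 34 wide, z = 50 to 114; top bar to 124. On it a grip tab, 10 (x) x 28 (y) mm, z = 124 to 164.
- drive3_bar (a point): Middle of the underside of the loop bar of drive3, 114 mm above its origin. The unit hangs with its x axis along the hook, either way round; pinch the tab above the bar across x from above.
There are look-alikes about, which are no part of the job. Leave any blue or turquoise look-alike of the drive1 alone.

How it is judged:
By the outcome, as a careful person would: the job done as asked, in the order asked, and still so for the second after the job is handed in, with the robot touching nothing.
Of drive1, drive2, drive3 only 2 to 3 are there at a start; the rules pass over those that are not, and their reading is None.
At some moment in a run one of drive1, drive2, drive3 may be knocked a few centimetres aside while the robot is not near it.
Once in a run the grip may slacken for a moment while it holds something.
It also fails if it takes over 200 s, if anything falls off the work surface, if the arm or the gripper's body presses on something with over 40 N, if the wrist force passes 120 N, or if a joint passes its speed limit or range.

### The arm

A 7-joint arm with a two-finger parallel gripper is mounted at the origin on the work surface. World frame = base frame: x ahead of the robot, y to its left, z up, the work surface at z = 0. Lengths are in m, angles in rad, forces in N, time in s.
With the tool pointing down it reaches from about 0.35 to 0.775 m from the base axis. Payload 3.1 kg.
Tool frame: the origin (TCP) lies midway between the tips of the shut fingers; the grasp point (between the pads) lies ctrl.tcp_to_grasp behind it (ctrl.tcp_to_grasp is the distance from the TCP to the grasp point, in m); z points along the fingers, y is the direction in which the jaws open and shut (so a half turn about z gives the same grasp; the last joint's range is limited). The gripper opens to 85 mm and grips with 20 to 120 N. Pads are 22 mm wide; open, the fingers measure 114 mm over their backs; the gripper's body (76 mm by 85 mm) begins 54 mm behind the grasp point. The pads swing forward as they close: fully open they stand 13 mm farther back than shut.
Start: joints at [1.238, 0.311, 0.014, 1.512, -0.004, 1.319, -0.027], TCP at [0.158, -0.527, 0.231] pointing down, gripper open.
Joint ranges: [-2.7, 2.7], [-0.3, 1.91], [-1.27, 1.3], [0.12, 2.57], [-1.44, 4.58], [0.2, 2.03], [-3.05, 3.05]. Speed limits (rad/s): [2.79, 2.79, 3.14, 3.14, 3.14, 3.14, 3.14].

### API

Orientations are given as a rotation vector (axis times angle).
In Python, from station import sensors, optics, ctrl gives the robot as it stands. The module is installed in compiled form; this text tells all that it offers.
- The arm moves only by the shell command python3 -m jog 'ROWS' [FORCE]. ROWS is JSON, a list that holds one entry, the list of rows, each a list of 5 numbers: the closure, from -1 (fully open) to 1 (shut), so that 0 is half open, then the shift along the tool's x, y, z in mm, then the turn about the tool's z in degrees. In form: [[[jaw, x, y, z, spin], ...]]. A call has exactly 8 rows; each row is the pose to reach, as a shift and turn from the pose commanded when the call began, along the tool's axes at that moment; what a row does not reach only later rows make up. A row lasts 1/12 s, in which the tool goes at most 41.7 mm and 7.16 degrees, less where a joint would pass 70% of its speed; a pose out of reach is approached as far as the arm can. A call with a gripper value outside its range is refused whole. The fingers move at their own pace and stop on an object; FORCE is the grip in N (left out, the last holds). Time passes only in rows, so rows that repeat a pose let the fingers close, or fill a call up. It gives the time, the measured TCP pose, the force and the opening at its end, in the units of the state.
- sensors.get_state(): the state, without advancing time (a new reading comes with each control period).
- optics.camera(name): name is "scene" or "top"; returns a dict with "pixels" (480x640x3 uint8, red, green, blue), "camera_matrix" (3x3 intrinsics, pixels), "k1" (the pictures are not rectified: a ray, as slopes to the right and down, at radius r is drawn at 1 + k1 r^2 times it, then the intrinsics apply), "eye" and "rotation" of the camera in the world. Camera axes: x right, y down, z forward; pixel columns grow to the right and rows downward; lengths in m; the calibration is good to about 2 mm. A picture is of the moment at which its call begins. There is no depth.
- ctrl.hand_in(): hands the job in, once; it reports no verdict.
The state is a dict: "time": time; "joints": joint angles; "qd": joint speeds; "effort": joint torques, N m; "tcp_pos": TCP position; "tcp_rot": TCP orientation; "wrist_force": force on the tool from outside, world axes, zero at the start; "wrist_torque": the same for the moment, N m; "opening": opening from 0.0 (shut) to 1.0 (fully open).
Only numpy, scipy, OpenCV 4.12 (cv2) and the standard library are available. Lean on these libraries where they do the work, as an engineer would, in place of code of your own. Each camera call takes 0.05 s, during which the arm holds its last target. There are 200 camera calls.

## Working session

There is one attempt and no reset: what is moved stays moved. The work goes in short steps, Python scripts to look and compute and a shell command to move; the robot and the scene stay as the last step left them, time stands still between calls to the robot, and variables do not carry over. Pictures are saved under pics/ and viewed, about 12 in all and at most 16, crops included, and the job is handed in when it is done.

```bash
mkdir -p pics
cat > h.py <<'E'
import numpy as np, cv2
from station import sensors, optics, ctrl
from scipy.spatial.transform import Rotation as R
def cam(n):
    return optics.camera(n)
def proj(c,P):
    P=np.atleast_2d(P); q=(P-np.array(c['eye']))@np.array(c['rotation'])
    s=q[:,:2]/q[:,2:]; s=s*(1+c['k1']*(s**2).sum(1,keepdims=True))
    K=np.array(c['camera_matrix']); return s@K[:2,:2].T+K[:2,2]
def ray(c,uv):
    K=np.array(c['camera_matrix']); d=np.linalg.solve(K[:2,:2],np.array(uv,float)-K[:2,2]); s=d.copy()
    for _ in range(20): s=d/(1+c['k1']*(s@s))
    return np.array(c['rotation'])@np.array([s[0],s[1],1])
def atz(c,uv,z):
    d=ray(c,uv); e=np.array(c['eye']); return e+d*(z-e[2])/d[2]
def st():
    s=sensors.get_state(); print('t',round(s['time'],2),'tcp',np.round(s['tcp_pos'],4),'rot',np.round(R.from_rotvec(s['tcp_rot']).as_matrix(),3).tolist(),'F',np.round(s['wrist_force'],1),'op',round(s['opening'],3)); return s
E
python3 - <<'E'
from h import *
st(); print(ctrl.tcp_to_grasp)
for n in('scene','top'):
    c=cam(n); cv2.imwrite(f'pics/{n}0.png',c['pixels'][:,:,::-1]); print(n,c['eye'],np.round(c['rotation'],3).tolist(),c['camera_matrix'],c['k1'])
E
```

```text
t 0.0 tcp [ 0.1575 -0.5262  0.2302] rot [[0.958, 0.287, -0.001], [0.287, -0.958, 0.002], [-0.0, -0.002, -1.0]] F [-0.  -0.3 -0.9] op 0.995
0.0187
scene [ 1.08837835 -0.55784745  0.88828931] [-2.178, -0.928, 0.425] [[446.46457067   0.         310.47746089]
 [  0.         446.46457067 244.77659104]
 [  0.           0.           1.        ]] -0.0004999684698802893
top [ 0.21179864 -0.05937985  1.87634943] [-2.098, 2.154, -0.195] [[614.958851    0.        318.7932979]
 [  0.        614.958851  231.2529312]
 [  0.          0.          1.       ]] -0.0733634179753045
```

View pics/scene0.png

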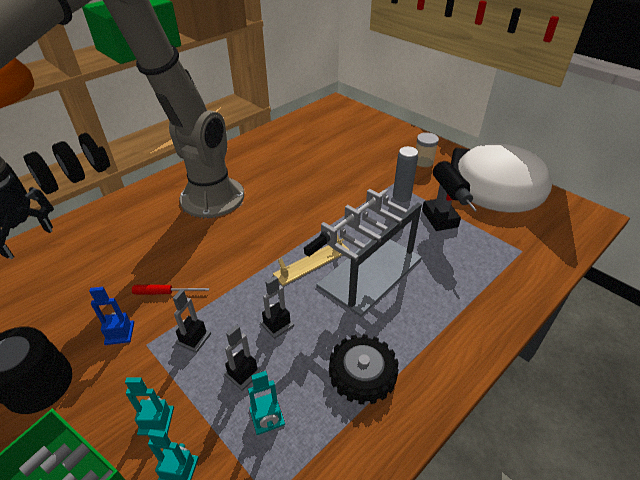

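View pics/top0.png

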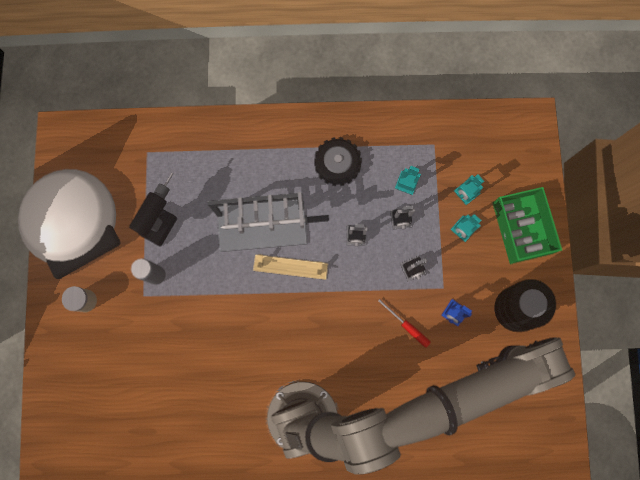

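Two cameras show the three grey drives at top (357,235), (402,217) and (415,268). The turquoise and blue ones are look-alikes. The rack with its rod is at top (265,220) and the cradle at (290,267). I'll enlarge both views.

```bash
sed -i 's/    return optics.camera(n)/    c=dict(optics.camera(n)); c["rotation"]=R.from_rotvec(c["rotation"]).as_matrix(); return c/' h.py
cat >> h.py <<'E'
def crop(c,x0,y0,x1,y1,k,f):
    im=c['pixels'][y0:y1,x0:x1,::-1]; im=cv2.resize(im,None,fx=k,fy=k,interpolation=cv2.INTER_CUBIC)
    for x in range((x0+19)//20*20,x1,20): cv2.line(im,((x-x0)*k,0),((x-x0)*k,6),(0,255,255),1); cv2.putText(im,str(x),((x-x0)*k,16),0,.35,(0,255,255),1)
    for y in range((y0+19)//20*20,y1,20): cv2.line(im,(0,(y-y0)*k),(6,(y-y0)*k),(0,255,255),1); cv2.putText(im,str(y),(8,(y-y0)*k+4),0,.35,(0,255,255),1)
    cv2.imwrite('pics/'+f,im)
E
python3 - <<'E'
from h import *
crop(cam('top'),205,180,435,290,3,'t1.png')
c=cam('scene'); crop(c,160,175,430,390,3,'s1.png')
E
python3 -c "
import cv2;a=cv2.imread('pics/s1.png');print(a.shape)
cv2.imwrite('pics/s1.png',a[:600,:800])"
```

```text
(645, 810, 3)
```

View pics/t1.png

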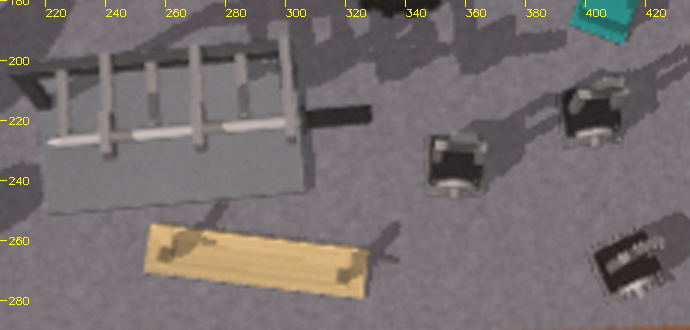

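View pics/s1.png

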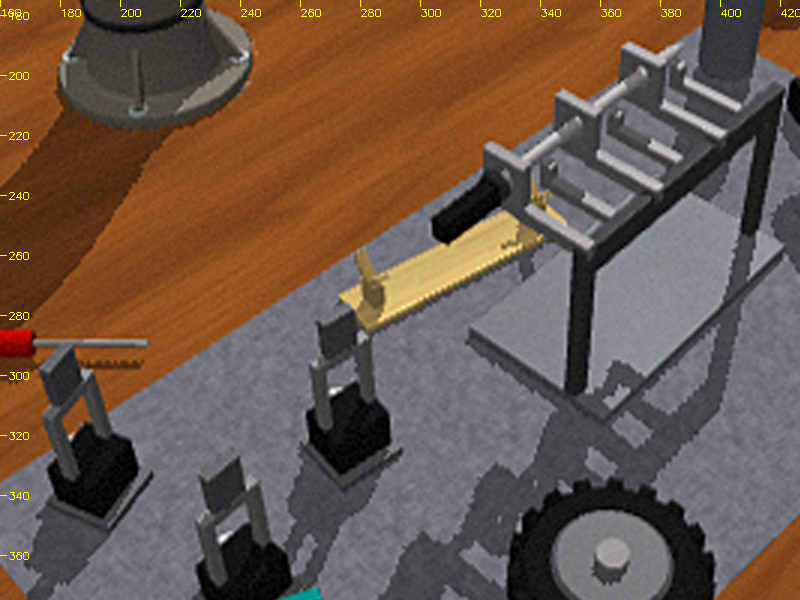

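```bash
cat >> h.py <<'E'
from scipy.optimize import least_squares
def T(p,L):
    L=np.atleast_2d(np.array(L,float))/1000; a=p[2]; M=np.array([[np.cos(a),-np.sin(a),0],[np.sin(a),np.cos(a),0],[0,0,1]])
    return L@M.T+np.array([p[0],p[1],p[3] if len(p)>3 else 0])
def fit(obs,p0):
    # obs: (camdict, uv, local mm, weight)
    f=lambda p: np.concatenate([w*(proj(c,T(p,l))[0]-uv) for c,uv,l,w in obs])
    r=least_squares(f,p0,loss='soft_l1'); return r.x,np.round(f(r.x).reshape(-1,2),1).tolist()
def box(x0,x1,y0,y1,z0,z1):
    P=np.array([[x,y,z] for x in(x0,x1) for y in(y0,y1) for z in(z0,z1)]); E=[(i,j) for i in range(8) for j in range(i+1,8) if (P[i]!=P[j]).sum()==1]
    return [(P[i],P[j]) for i,j in E]
RACK=sum([box(-44,-4,y,y+10,185,225) for y in(-132.5,-47.5,37.5)],[])+sum([box(-22,-12,y-5,y+5,180,194)+box(-22,48,y-5,y+5,170,180) for y in(-85,0,85)],[])+box(48,60,-135,135,12,180)
CR=box(-25,25,-7.5,217.5,0,8)+[(np.array(a),np.array(b)) for y in(15,195) for a,b in(((-18,y,55),(0,y,36.5)),((0,y,36.5),(18,y,55)))]
DR=box(-30,30,-30,30,0,4)+box(-5,5,-14,14,124,164)+box(-5,5,-25,25,50,124)+[(np.array([0,0,35]),np.array([-37,0,35]))]
def wire(im,c,p,S,k,x0,y0,col):
    for a,b in S:
        u=proj(c,T(p,[a,b])); u=np.round((u+.5-[x0,y0])*k-.5).astype(int); cv2.line(im,tuple(map(int,u[0])),tuple(map(int,u[1])),col,1)
E
python3 - <<'E'
from h import *
import pickle
t=cam('top'); s=cam('scene'); tt=lambda x,y:np.array([x/3+205,y/3+180]); ss=lambda x,y:np.array([x/3+160,y/3+175])
o=[(t,tt(48,142),[-24,102.5,205],1),(t,tt(371,115),[-24,-198.5,206],1),(s,ss(683,45),[-24,102.5,205],1),(s,ss(441,226),[-24,-198.5,202],1),
(s,ss(486,145),[-44,-132.5,225],1),(s,ss(557,93),[-44,-47.5,225],1),(s,ss(624,45),[-44,37.5,225],1)]
rk,e=fit(o,[.26,.12,0]); print('rack',rk,e)
o=[(t,tt(153,224),[25,217.5,8],1),(t,tt(145,271),[-25,217.5,8],1),(t,tt(368,250),[25,-7.5,8],1),(t,tt(364,298),[-25,-7.5,8],1),(s,ss(375,333),[25,-7.5,8],1),(s,ss(340,293),[-25,-7.5,8],1)]
cr,e=fit(o,[.15,.0,0]); print('cradle',cr,e)
D=[]
F=lambda L:[(t,tt(*u),l,1) for u,l in zip(L,([30,30,4],[30,-30,4],[-30,-30,4],[-30,30,4]))]
G=lambda L:[(s,ss(*u),l,1) for u,l in zip(L,([-30,-30,0],[30,-30,0],[30,30,0],[0,0,144]))]
A=F([(432,136),(483,138),(484,196),(428,193)])+G([(305,447),(346,487),(400,452),(337,332)])
B=F([(567,92),(620,100),(618,143),(562,138)])+[(s,ss(222,483),[0,0,144],2)]
C=F([(592,262),(638,232),(664,275),(617,298)])+G([(48,487),(107,527),(153,478),(61,375)])
for n,o,p in(('A',A,[.22,-.15,0]),('B',B,[.28,-.3,0]),('C',C,[.1,-.3,.4])):
    d,e=fit(o,p); D.append(d); print(n,d,e)
pickle.dump((rk,cr,D),open('p.pkl','wb'))
def ov(c,x0,y0,x1,y1,k,f):
    crop(c,x0,y0,x1,y1,k,f); im=cv2.imread('pics/'+f)
    wire(im,c,rk,RACK,k,x0,y0,(0,0,255)); wire(im,c,cr,CR,k,x0,y0,(0,255,0))
    for d in D: wire(im,c,d,DR,k,x0,y0,(255,0,255))
    return im
a=ov(s,165,180,430,390,3,'a.png'); b=ov(t,205,180,435,290,3,'b.png')
cv2.imwrite('pics/ov_s.png',a[:600]); cv2.imwrite('pics/ov_t.png',b)
E
```

```text
rack [0.57080164 0.11295948 0.05673104] [[-2.7, -1.1], [-2.3, -1.1], [0.6, -1.4], [-0.1, -0.2], [-1.6, 0.5], [-1.1, 0.5], [-1.2, 0.5]]
cradle [ 0.43395305 -0.0789655  -0.13853124] [[-1.1, -0.3], [-0.6, 0.1], [0.1, -0.8], [-0.4, -0.7], [-3.2, -1.2], [-1.6, 0.9]]
A [ 0.5414542  -0.17973157 -0.04095698] [[-2.7, 0.0], [-0.3, -0.4], [-0.7, -0.6], [-1.5, 0.1], [-2.5, 0.1], [-1.2, 2.1], [0.4, -0.0], [-0.6, 0.0]]
B [ 0.59092439 -0.32143875 -0.12331643] [[-2.0, -2.8], [-0.5, -3.6], [-1.2, 0.9], [-1.8, 0.7], [-1.8, 0.5]]
C [ 0.43327915 -0.34915158  0.37967236] [[-2.8, -4.1], [-0.5, -1.8], [-0.9, 1.7], [-3.0, 1.8], [-1.2, 6.8], [0.1, 2.4], [-0.5, -0.9], [-0.9, -0.0]]
```

View pics/ov_s.png

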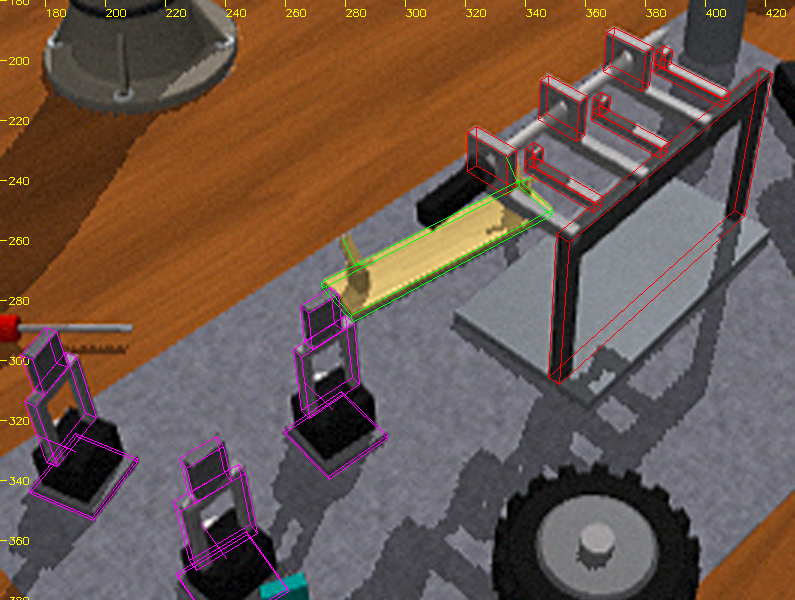

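View pics/ov_t.png

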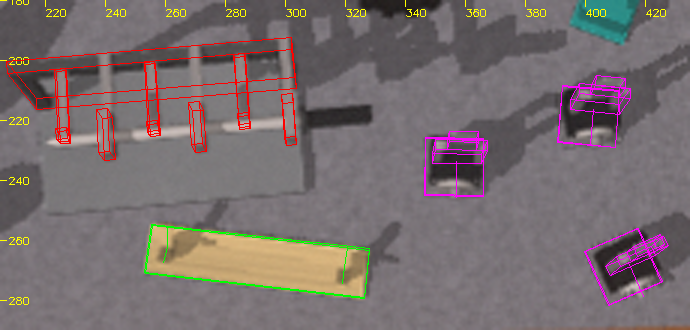

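Scene and top disagree by a few mm in y (residuals 1–3 px), so I'll calibrate against the gripper when it is close by. First I'll compute the move to above the rod handle.

```bash
cat >> h.py <<'E'
import pickle
def go(xyz,ang,s=None):
    """shift (mm, tool axes) and spin (deg) to bring TCP to xyz with tool y axis along world angle ang (mod pi)"""
    s=s or sensors.get_state(); M=R.from_rotvec(s['tcp_rot']).as_matrix(); d=M.T@(np.array(xyz)-s['tcp_pos'])*1000
    a=np.arctan2(M[1,1],M[0,1]); sp=-np.degrees((ang-a+np.pi/2)%np.pi-np.pi/2)
    print('shift',np.round(d,1),'spin',round(sp,1),'j7',round(s['joints'][6],2),'F',np.round(s['wrist_force'],1),'op',round(s['opening'],3),'tcp',np.round(s['tcp_pos'],4),'t',round(s['time'],1))
E
python3 - <<'E'
from h import *
rk,cr,D=pickle.load(open('p.pkl','rb'))
g=T(rk,[-24,-168.5,205])[0]; print(g, T(cr,[0,-36,45]), T(rk,[[0,-85,180],[0,0,180],[0,85,180]]))
go([g[0],g[1],.27],rk[2])
E
```

```text
[ 0.55639431 -0.05663026  0.205     ] [[ 0.42898186 -0.11462062  0.045     ]] [[0.5756212  0.02809623 0.18      ]
 [0.57080164 0.11295948 0.18      ]
 [0.56598209 0.19782273 0.18      ]]
shift [ 516.8 -336.   -38.8] spin -76.6 j7 -0.03 F [ 1.1 -0.3 -0.5] op 1.003 tcp [ 0.1576 -0.5267  0.2309] t 0.3
```

```bash
python3 -m jog '[[[-1,20,-13,-40,0],[-1,50,-33,-60,0],[-1,85,-55,-60,0],[-1,120,-78,-60,0],[-1,155,-100,-60,0],[-1,190,-123,-60,0],[-1,225,-146,-60,0],[-1,258,-168,-60,0]]]' 60
python3 -m jog '[[[-1,32,-21,0,-6],[-1,64,-42,0,-13],[-1,96,-63,0,-20],[-1,130,-84,0,-27],[-1,162,-105,0,-34],[-1,195,-126,0,-41],[-1,226,-147,0,-48],[-1,258,-168,0,-55]]]'
python3 - <<'E'
from h import *
go([.5564,-.0566,.27],.0567)
E
```

```text
time: 0.97
tcp_pos: [0.3568, -0.2913, 0.2916]
tcp_rot: [3.108, 0.455, 0.001]
wrist_force: [1.0, -0.5, -0.3]
opening: 1.0
time: 1.63
tcp_pos: [0.5557, -0.0568, 0.2914]
tcp_rot: [2.542, 1.846, -0.0]
wrist_force: [0.0, 0.3, 0.0]
opening: 1.001
shift [ 0.4  0.6 21.4] spin -21.3 j7 -0.38 F [0.  0.3 0. ] op 1.001 tcp [ 0.5557 -0.0568  0.2914] t 1.6
```

```bash
python3 -m jog '[[[-1,0,0,0,-7],[-1,0,0,0,-14],[-1,0,0,10,-21],[-1,0,0,20,-21],[-1,0,0,30,-21],[-1,0,0,30,-21],[-1,0,0,30,-21],[-1,0,0,30,-21]]]'
python3 - <<'E'
from h import *
go([.5564,-.0566,.27],.0567)
for n,b in(('scene',(265,150,400,290)),('top',(270,170,350,250))):
    c=cam(n); k=5 if n=='scene' else 7; crop(c,*b,k,'g_%s.png'%n); im=cv2.imread('pics/g_%s.png'%n)
    s=sensors.get_state(); M=R.from_rotvec(s['tcp_rot']).as_matrix()
    for l in([0,0,0],[0,0,-18.7],[0,42.5,-13],[0,-42.5,-13],[0,57,-13],[0,-57,-13]):
        u=(proj(c,np.array(s['tcp_pos'])+M@np.array(l)/1000)[0]+.5-b[:2])*k; cv2.circle(im,tuple(int(v) for v in u),4,(0,0,255),1)
    cv2.imwrite('pics/g_%s.png'%n,im)
a=cv2.imread('pics/g_scene.png');b=cv2.imread('pics/g_top.png');print(a.shape,b.shape)
a=cv2.resize(a,None,fx=.6,fy=.6,interpolation=cv2.INTER_AREA)
W=np.zeros((560,800,3),np.uint8);W[:a.shape[0],:a.shape[1]]=a;W[:b.shape[0],a.shape[1]:][:, :800-a.shape[1]]=b[:,100:100+800-a.shape[1]]
cv2.imwrite('pics/g.png',W)
E
```

```text
time: 2.3
tcp_pos: [0.5549, -0.0583, 0.2615]
tcp_rot: [2.171, 2.271, 0.0]
wrist_force: [0.5, -0.7, -0.2]
opening: 1.004
shift [ 1.6  1.6 -8.5] spin -0.7 j7 -0.05 F [ 0.5 -0.7 -0.2] op 1.004 tcp [ 0.5549 -0.0583  0.2615] t 2.3
(700, 675, 3) (560, 560, 3)
```

View pics/g.png

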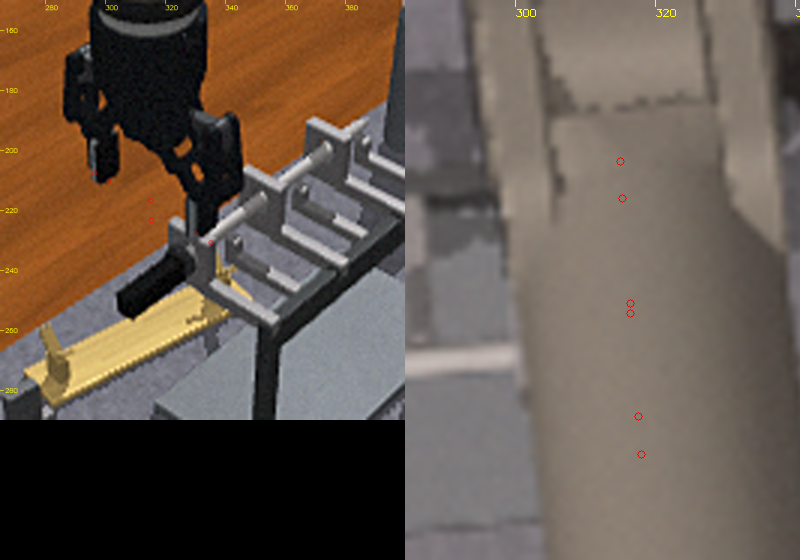

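Run:
```python
from h import *
t=cam('top'); s=cam('scene'); tt=lambda x,y:np.array([(x+.5)/3+204.5,(y+.5)/3+179.5]); ss=lambda x,y:np.array([(x+.5)/3+159.5,(y+.5)/3+174.5])
ot=[(t,tt(48,142),[-24,102.5,205],1),(t,tt(371,115),[-24,-198.5,206],1)]
os=[(s,ss(683,45),[-24,102.5,205],1),(s,ss(441,226),[-24,-198.5,202],1),
(s,ss(486,145),[-44,-132.5,225],1),(s,ss(557,93),[-44,-47.5,225],1),(s,ss(624,45),[-44,37.5,225],1)]
for o in(ot,os,ot+os):
    r,e=fit(o,[.57,.11,0]); print(r,T(r,[-24,-168.5,205])[0],e)
# with top-image bias free
f=lambda q: np.concatenate([w*(proj(c,T(q[:3],l))[0]-uv-(q[3:] if c is t else 0)) for c,uv,l,w in ot+os])
x=least_squares(f,[.57,.11,0,0,0]).x; print(x,T(x[:3],[-24,-168.5,205])[0],np.round(f(x).reshape(-1,2),1).tolist())
```

```text
[0.56840729 0.1069784  0.05761795] [ 0.55415037 -0.06262404  0.205     ] [[-0.2, 0.0], [0.2, -0.0]]
[0.57056722 0.11477624 0.05530864] [ 0.55591867 -0.05479283  0.205     ] [[1.4, -1.4], [0.7, -0.4], [-0.9, 0.3], [-0.3, 0.4], [-0.4, 0.5]]
[0.5700986  0.11309227 0.05612012] [ 0.55558766 -0.05648864  0.205     ] [[-2.5, -0.6], [-2.0, -0.5], [0.8, -1.2], [0.0, -0.1], [-1.5, 0.6], [-1.0, 0.6], [-1.0, 0.7]]
[ 0.57052959  0.11450137  0.05700273 -2.72122901 -0.67270276] [ 0.55616833 -0.05509227  0.205     ] [[-0.2, -0.0], [0.2, 0.0], [1.2, -1.3], [0.7, -0.3], [-0.9, 0.4], [-0.4, 0.5], [-0.5, 0.5]]
```

```bash
python3 -m jog '[[[-1,1,1,20,-0.7],[-1,1,1,40,-0.7],[-1,1,1,60,-0.7],[-1,1,1,76,-0.7],[-1,1,1,77,-0.7],[-1,1,1,77,-0.7],[-1,1,1,77,-0.7],[-1,1,1,77,-0.7]]]' 60
python3 - <<'E'
from h import *
go([.5562,-.0560,.184],.057)
crop(cam('scene'),265,150,400,290,4,'h1.png')
E
```

```text
time: 3.17
tcp_pos: [0.557, -0.0569, 0.186]
tcp_rot: [2.154, 2.284, 0.003]
wrist_force: [0.6, -0.3, 0.1]
opening: 0.997
shift [ 0.9 -0.7  2. ] spin 0.1 j7 -0.06 F [ 0.6 -0.3  0.1] op 0.997 tcp [ 0.557  -0.0569  0.186 ] t 3.2
```

View pics/h1.png

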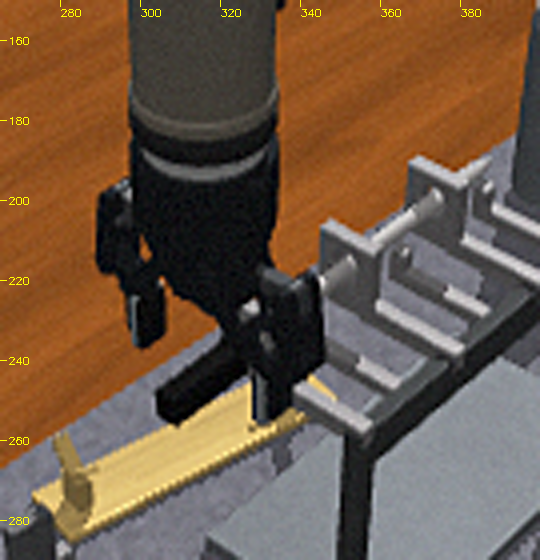

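Handle lies between the open fingers (tips at ~(303,235) and (333,255)). Close on it.

```bash
python3 -m jog '[[[-0.5,0,0,2,0],[0,0,0,2,0],[0.5,0,0,2,0],[1,0,0,2,0],[1,0,0,2,0],[1,0,0,2,0],[1,0,0,2,0],[1,0,0,2,0]]]' 60
python3 -m jog '[[[1,0,0,0,0],[1,0,0,0,0],[1,-5,0,0,0],[1,-10,0,0,0],[1,-15,0,0,0],[1,-20,0,0,0],[1,-20,0,0,0],[1,-20,0,0,0]]]' 60
```

```text
time: 3.88
tcp_pos: [0.5559, -0.057, 0.1824]
tcp_rot: [2.155, 2.285, 0.0]
wrist_force: [-0.2, -0.6, 0.5]
opening: 0.174
time: 4.55
tcp_pos: [0.5571, -0.0789, 0.1824]
tcp_rot: [2.156, 2.282, -0.002]
wrist_force: [0.2, -1.4, 1.8]
opening: 0.174
```

```bash
python3 -m jog '[[[1,-12,0,0,0],[1,-27,0,0,0],[1,-42,0,0,0],[1,-57,0,0,0],[1,-72,0,0,0],[1,-87,0,0,0],[1,-100,0,0,0],[1,-100,0,0,0]]]' 80
python3 -m jog '[[[1,-12,0,0,0],[1,-27,0,0,0],[1,-42,0,0,0],[1,-57,0,0,0],[1,-72,0,0,0],[1,-87,0,0,0],[1,-100,0,0,0],[1,-100,0,0,0]]]' 80
python3 -m jog '[[[1,-8,0,0,0],[1,-16,0,0,0],[1,-24,0,0,0],[1,-32,0,0,0],[1,-40,0,0,0],[1,-45,0,0,0],[1,-45,0,0,0],[1,-45,0,0,0]]]' 80
python3 - <<'E'
from h import *
st()
crop(cam('scene'),150,150,410,345,3,'h2.png')
E
```

```text
time: 5.22
tcp_pos: [0.5622, -0.1821, 0.1818]
tcp_rot: [2.161, 2.278, -0.004]
wrist_force: [0.6, -2.3, 0.6]
opening: 0.169
time: 5.88
tcp_pos: [0.5675, -0.2827, 0.1815]
tcp_rot: [2.161, 2.278, -0.006]
wrist_force: [-0.7, -1.0, -2.0]
opening: 0.173
time: 6.55
tcp_pos: [0.5713, -0.3218, 0.1821]
tcp_rot: [-2.156, -2.285, -0.0]
wrist_force: [0.0, -0.5, -1.0]
opening: 0.17
t 6.55 tcp [ 0.5713 -0.3218  0.1821] rot [[-0.058, 0.998, -0.0], [0.998, 0.058, 0.0], [0.0, -0.0, -1.0]] F [ 0.  -0.5 -1. ] op 0.17
```

View pics/h2.png

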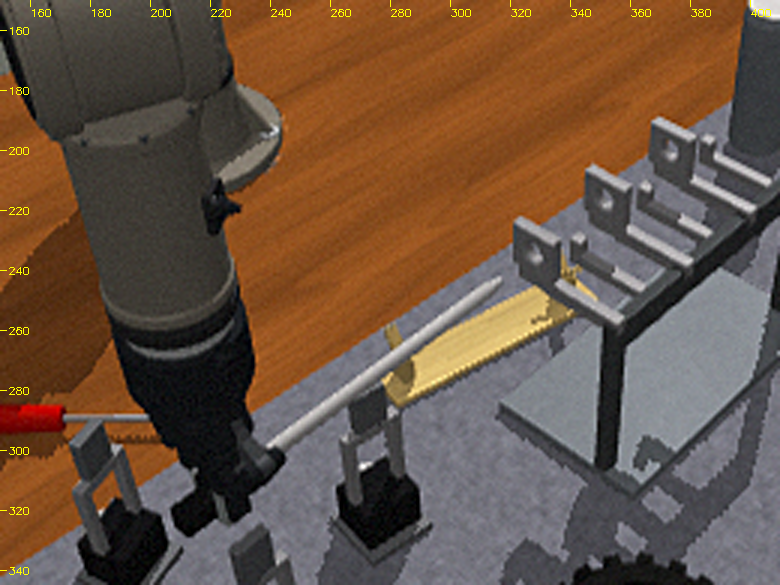

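Run:
```python
from h import *
s=cam('scene'); ss=lambda x,y:np.array([(x+.5)/3+149.5,(y+.5)/3+149.5])
o=[(s,ss(537,256),[-24,-131,205],1),(s,ss(607,198),[-24,-46,205],1),(s,ss(672,148),[-24,39,205],1),(s,ss(514,220),[-44,-132.5,225],1),(s,ss(586,168),[-44,-47.5,225],1),(s,ss(653,119),[-44,37.5,225],1)]
r,e=fit(o,[.57,.11,0]); print(r,T(r,[-24,-168.5,205])[0],e)
S=sensors.get_state(); p=S['tcp_pos']
for L in(269,271,273):
  for tilt in(0,2):
    a=np.radians(tilt); d=np.array([-.057*np.cos(a),.998*np.cos(a),-np.sin(a)]); q=p+[0,0,.0226]+d*L/1000
    print(L,tilt,proj(s,q)[0],ss(500,280))
print(proj(s,p+np.array([0,0,.0226])+.036*np.array([-.057,.998,0])), ss(272,452))
```

```text
[0.56987979 0.11634006 0.06767296] [ 0.55732892 -0.05339716  0.205     ] [[-0.2, -1.6], [-0.1, -0.1], [-0.2, 0.2], [0.5, 0.3], [0.3, 0.2], [-0.2, 0.4]]
269 0 [317.49629871 241.33067538] [316.33333333 243.        ]
269 2 [317.48332587 244.40708381] [316.33333333 243.        ]
271 0 [318.09970891 240.88164094] [316.33333333 243.        ]
271 2 [318.08282496 243.98044328] [316.33333333 243.        ]
273 0 [318.70187301 240.43353379] [316.33333333 243.        ]
273 2 [318.68103786 243.55471807] [316.33333333 243.        ]
[[237.48324747 300.8732368 ]] [240.33333333 300.33333333]
```

```bash
python3 -m jog '[[[1,1,-15,-5,0],[1,2,-35,-10,0],[1,3,-60,-10,0],[1,4,-85,-10,0],[1,5,-110,-10,0],[1,6,-130,-10,0],[1,8,-142,-10,0],[1,8,-142,-10,0]]]' 80
python3 -m jog '[[[1,20,1,0,1],[1,48,3,0,3],[1,78,5,0,5],[1,108,7,0,7],[1,138,9,0,9],[1,168,11,0,11],[1,192,12,0,11.2],[1,206,12,0,11.2]]]' 80
python3 - <<'E'
from h import *
go([.429,-.1146,.13],-.1385)
s=cam('scene');t=cam('top'); print('base top px',proj(t,[0,0,0]),proj(t,[0,0,0.02]))
crop(s,255,200,365,300,7,'c1.png'); a=cv2.imread('pics/c1.png')
crop(t,225,235,345,290,6,'c2.png'); 
crop(t,240,360,340,479,3,'c3.png')
b=cv2.resize(cv2.imread('pics/c1.png'),None,fx=4/7,fy=4/7,interpolation=cv2.INTER_AREA)
W=np.zeros((600,800,3),np.uint8); W[:a.shape[0]//1,:a.shape[1]]=a[:600,:770] if a.shape[0]>600 else a
cv2.imwrite('pics/c1.png',a[:600])
E
```

```text
time: 7.32
tcp_pos: [0.4261, -0.322, 0.1926]
tcp_rot: [-2.157, -2.282, 0.004]
wrist_force: [-0.7, -0.0, -1.4]
opening: 0.172
time: 7.98
tcp_pos: [0.43, -0.1103, 0.1929]
tcp_rot: [-2.361, -2.073, -0.003]
wrist_force: [-0.4, -0.0, -1.5]
opening: 0.168
shift [-4.5 -0.5 62.9] spin 0.5 j7 -0.01 F [-0.4 -0.  -1.5] op 0.168 tcp [ 0.43   -0.1103  0.1929] t 8.0
base top px [[301.72711117 416.96011119]] [[301.52820628 417.75554868]]
```

View pics/c1.png

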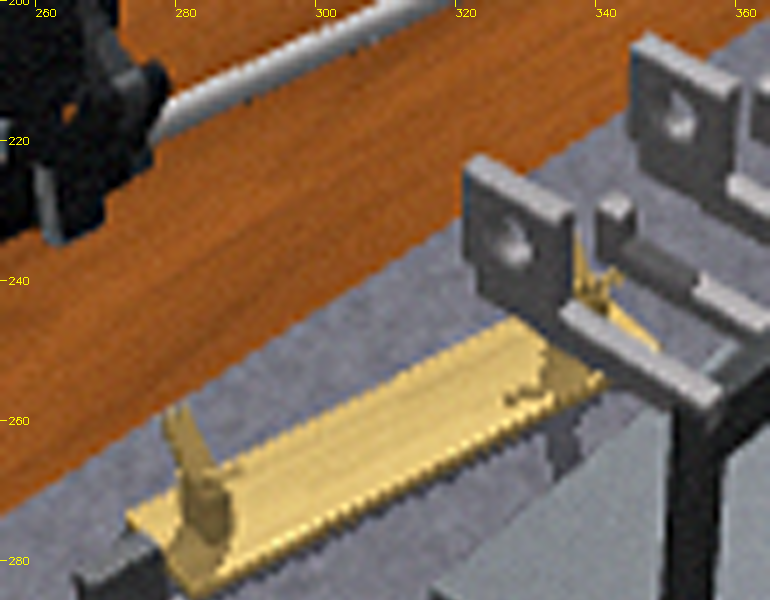

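Run:
```python
from h import *
s=cam('scene');t=cam('top'); ss=lambda x,y:np.array([(x+.5)/7+254.5,(y+.5)/7+199.5]); tt=lambda x,y:np.array([(x+.5)/3+204.5,(y+.5)/3+179.5])
for uv,l in(((130,515),(-25,-7.5,8)),((195,588),(25,-7.5,8)),((178,407),(-18,15,55)),((236,468),(18,15,55))):
    P=atz(s,ss(*uv),l[2]/1000); print(l,P, P-T([0,0,-.1385],l)[0])
for uv,l in (((153,224),[25,217.5,8]),((145,271),[-25,217.5,8]),((368,250),[25,-7.5,8]),((364,298),[-25,-7.5,8])):
    P=atz(t,tt(*uv),.008); print('top',l,P,P-T([0,0,-.1385],l)[0])
# check of scene by rod: collar, tip positions
p=np.array(sensors.get_state()['tcp_pos']); d=np.array([.13,.9914,0]); print(proj(s,p+[0,0,.0226]+d*.036), ss(165,105), proj(s,p+[0,0,-0.0]))
```

```text
(-25, -7.5, 8) [ 0.40958309 -0.0791891   0.008     ] [ 4.35379132e-01 -7.52123575e-02 -1.04083409e-16]
(25, -7.5, 8) [ 0.45557131 -0.08575215  0.008     ] [ 4.31846141e-01 -7.48725273e-02  6.93889390e-18]
(-18, 15, 55) [ 0.41573101 -0.05602628  0.055     ] [ 4.31487783e-01 -7.33676797e-02 -6.24500451e-17]
(18, 15, 55) [ 0.45506475 -0.06142302  0.055     ] [ 4.35166254e-01 -7.37943457e-02  4.85722573e-17]
top [25, 217.5, 8] [0.48870531 0.13063152 0.008     ] [ 4.33917166e-01 -8.13343032e-02  6.93889390e-18]
top [-25, 217.5, 8] [0.44052109 0.13920026 0.008     ] [ 4.35254158e-01 -7.96684457e-02  6.93889390e-18]
top [25, -7.5, 8] [ 0.45616178 -0.08860832  0.008     ] [ 4.32436608e-01 -7.77286983e-02  6.93889390e-18]
top [-25, -7.5, 8] [ 0.40716156 -0.08314449  0.008     ] [ 4.32957593e-01 -7.91677466e-02  6.93889390e-18]
[[272.95709544 218.4856866 ]] [278.14285714 214.57142857] [[260.74667394 231.84119519]]
```

View pics/c3.png

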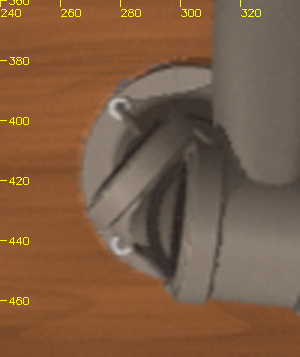

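```bash
python3 -m jog '[[[1,-1.4,-1.3,25,0.5],[1,-1.4,-1.3,50,0.5],[1,-1.4,-1.3,75,0.5],[1,-1.4,-1.3,100,0.5],[1,-1.4,-1.3,120,0.5],[1,-1.4,-1.3,135,0.5],[1,-1.4,-1.3,140,0.5],[1,-1.4,-1.3,140,0.5]]]' 80
python3 -m jog '[[[1,0,0,6,0],[1,0,0,12,0],[1,0,0,18,0],[1,0,0,22,0],[1,0,0,25,0],[1,0,0,27,0],[1,0,0,27,0],[1,0,0,27,0]]]' 80
python3 - <<'E'
from h import *
go([.4285,-.1115,.024],-.1385)
s=cam('scene'); crop(s,245,190,365,300,5,'d1.png')
E
```

```text
time: 8.85
tcp_pos: [0.4266, -0.1177, 0.051]
tcp_rot: [-2.377, -2.05, 0.003]
wrist_force: [0.4, 0.5, -1.6]
opening: 0.173
time: 9.52
tcp_pos: [0.4273, -0.1167, 0.0254]
tcp_rot: [-2.377, -2.054, 0.001]
wrist_force: [-1.3, 0.5, 0.4]
opening: 0.172
shift [5.3 0.4 1.4] spin -0.4 j7 -0.18 F [-1.3  0.5  0.4] op 0.172 tcp [ 0.4273 -0.1167  0.0254] t 9.5
```

View pics/d1.png

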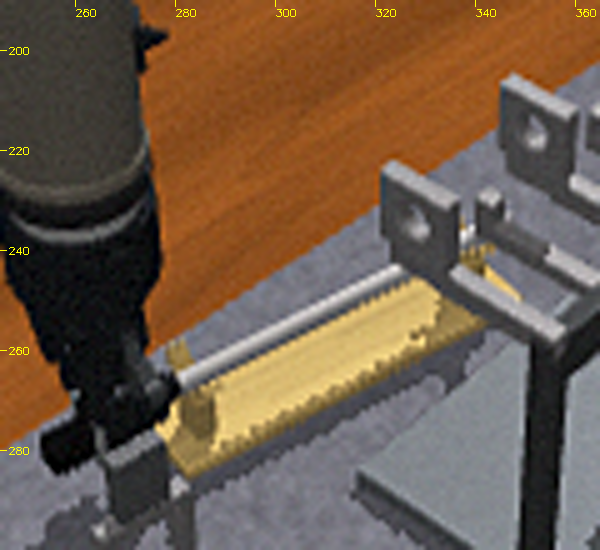

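```bash
python3 -m jog '[[[1,1,0.3,-1,0],[1,2,0.3,-1,0],[1,4,0.3,-1,0],[1,5,0.3,-1,0],[1,5,0.3,0,0],[1,5,0.3,1.5,0],[1,5,0.3,2.5,0],[1,5,0.3,2.5,0]]]' 80
python3 - <<'E'
from h import *
go([.4285,-.1115,.024],-.1385)
E
python3 -m jog '[[[1,0,0,0,0],[0.6,0,0,0,0],[0.3,0,0,0,0],[0,0,0,0,0],[-0.3,0,0,0,0],[-0.3,0,0,0,0],[-0.3,0,0,0,0],[-0.3,0,0,0,0]]]' 80
python3 -m jog '[[[-0.3,0,0,-10,0],[-0.3,0,0,-30,0],[-0.3,0,0,-60,0],[-0.3,0,0,-95,0],[-0.3,0,0,-130,0],[-0.3,0,0,-165,0],[-0.3,0,0,-200,0],[-0.3,0,0,-215,0]]]' 80
python3 - <<'E'
from h import *
rk,cr,D=pickle.load(open('p.pkl','rb'))
s=cam('scene'); crop(s,245,190,365,300,7,'d2.png'); a=cv2.imread('pics/d2.png'); cv2.imwrite('pics/d2.png',a[180:770,:800])
for d in D: go([d[0],d[1],.26],d[2])
E
```

```text
time: 10.23
tcp_pos: [0.4291, -0.1116, 0.0243]
tcp_rot: [2.376, 2.054, -0.0]
wrist_force: [-5.4, 0.3, 15.2]
opening: 0.17
shift [-0.  -0.6  0.3] spin -0.4 j7 -0.2 F [-5.4  0.3 15.2] op 0.17 tcp [ 0.4291 -0.1116  0.0243] t 10.2
time: 10.9
tcp_pos: [0.4286, -0.1118, 0.0227]
tcp_rot: [-2.377, -2.054, -0.0]
wrist_force: [1.2, 0.5, -0.7]
opening: 0.651
time: 11.57
tcp_pos: [0.431, -0.1118, 0.2434]
tcp_rot: [2.37, 2.05, 0.007]
wrist_force: [0.6, -0.4, -0.0]
opening: 0.653
shift [-51.1 118.1 -13.8] spin -6.0 j7 -0.0 F [1.6 0.6 1.9] op 0.649 tcp [ 0.4321 -0.1121  0.2446] t 11.6
shift [-184.2  187.5  -12.6] spin -1.2 j7 -0.0 F [1.6 0.6 1.9] op 0.649 tcp [ 0.4321 -0.1121  0.2446] t 11.6
shift [-234.4   35.6  -14.3] spin -30.1 j7 -0.0 F [1.6 0.6 1.9] op 0.649 tcp [ 0.4321 -0.1121  0.2446] t 11.6
```

View pics/d2.png

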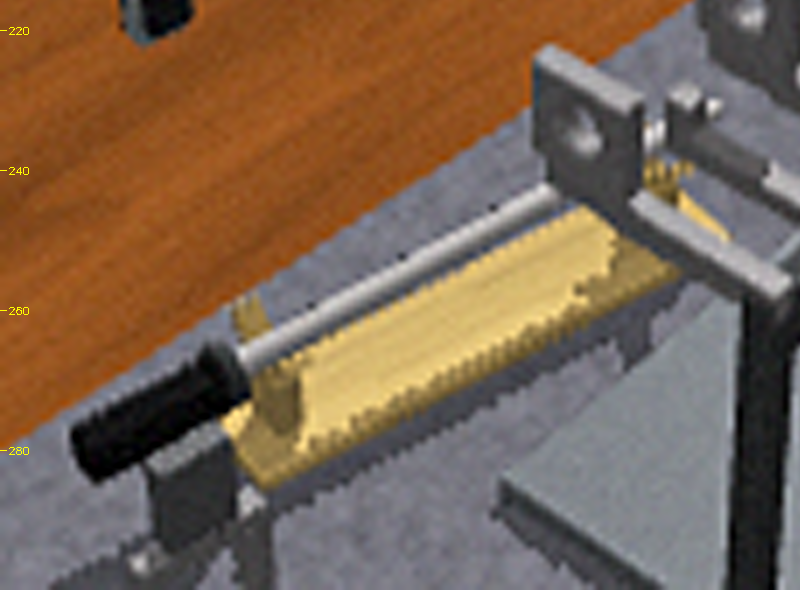

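Rod lies in both saddles, with its collar (279,267) just outside the first one. Now I'll check numerically that the drives haven't moved and refine their tab positions.

```bash
cat >> h.py <<'E'
TAB={'A':(337,332),'B':(222,483),'C':(61,375)}
def moved():
    ref=cv2.imread('pics/scene0.png'); c=cam('scene'); now=c['pixels'][:,:,::-1].copy()
    for n,(x,y) in TAB.items():
        u,v=int(x/3+160),int(y/3+175); tp=ref[v-12:v+50,u-22:u+26]; w=now[v-62:v+100,u-72:u+76]
        m=cv2.matchTemplate(w,tp,cv2.TM_CCOEFF_NORMED); _,s,_,l=cv2.minMaxLoc(m); print(n,'shift px',l[0]-50,l[1]-50,'score',round(s,2))
    return c
E
python3 - <<'E'
from h import *
s=moved(); rk,cr,D=pickle.load(open('p.pkl','rb'))
for (n,(x,y)),d in zip(TAB.items(),D): print(n,d,atz(s,[(x+.5)/3+159.5,(y+.5)/3+174.5],.144))
print(atz(s,[279.3,267.4],.045))
E
python3 -m jog '[[[-0.6,-6,15,-5,-1],[-0.6,-13,30,-10,-2],[-0.6,-20,45,-10,-3],[-0.6,-26,60,-10,-4],[-0.6,-33,75,-10,-5],[-0.6,-40,90,-10,-6],[-0.6,-46,106,-10,-6],[-0.6,-51,118,-10,-6]]]' 80
python3 - <<'E'
from h import *
st()
E
```

```text
A shift px 0 0 score 0.82
B shift px 0 0 score 0.97
C shift px 0 0 score 0.99
A [ 0.5414542  -0.17973157 -0.04095698] [ 0.54108533 -0.1786827   0.144     ]
B [ 0.59092439 -0.32143875 -0.12331643] [ 0.59059165 -0.31980358  0.144     ]
C [ 0.43327915 -0.34915158  0.37967236] [ 0.43336702 -0.34787848  0.144     ]
[ 0.43363625 -0.07460154  0.045     ]
time: 12.33
tcp_pos: [0.538, -0.1799, 0.2462]
tcp_rot: [-2.264, -2.174, 0.002]
wrist_force: [0.1, 0.6, -0.7]
opening: 0.797
t 12.33 tcp [ 0.538  -0.1799  0.2462] rot [[0.041, 0.999, -0.003], [0.999, -0.041, 0.001], [0.001, -0.003, -1.0]] F [ 0.1  0.6 -0.7] op 0.797
```

```bash
python3 -m jog '[[[-0.6,1,2,25,0],[-0.6,1,2,50,0],[-0.6,1,2,75,0],[-0.6,1,2,95,0],[-0.6,1,2,110,0],[-0.6,1,2,119,0],[-0.6,1,2,119,0],[-0.6,1,2,119,0]]]' 80
python3 -m jog '[[[-0.2,0,0,0,0],[0.2,0,0,0,0],[0.6,0,0,0,0],[1,0,0,0,0],[1,0,0,0,0],[1,0,0,0,0],[1,0,0,0,0],[1,0,0,0,0]]]' 80
python3 -m jog '[[[1,0,0,-5,0],[1,0,0,-20,0],[1,0,0,-40,0],[1,0,0,-60,0],[1,0,0,-80,0],[1,0,0,-100,0],[1,0,0,-110,0],[1,0,0,-110,0]]]' 80
python3 - <<'E'
from h import *
r=[.5703,.1135,.0567]
for x,y in((-85,85),(0,85)): p=T(r,[x,y,0])[0]; go([p[0],p[1],.237],r[2])
moved()
E
```

```text
time: 13.0
tcp_pos: [0.5396, -0.1783, 0.1284]
tcp_rot: [-2.265, -2.175, 0.001]
wrist_force: [0.1, 0.4, 1.0]
opening: 0.802
time: 13.67
tcp_pos: [0.5407, -0.1786, 0.1295]
tcp_rot: [2.265, 2.175, 0.001]
wrist_force: [0.7, -0.7, 2.6]
opening: 0.106
time: 14.33
tcp_pos: [0.5409, -0.1786, 0.2405]
tcp_rot: [2.264, 2.174, 0.002]
wrist_force: [0.1, 0.1, -4.5]
opening: 0.109
shift [369.4 -75.4   3. ] spin -5.6 j7 0.07 F [ 0.1  0.1 -4.5] op 0.109 tcp [ 0.5409 -0.1786  0.2405] t 14.3
shift [377.6   9.2   3.2] spin -5.6 j7 0.07 F [ 0.1  0.1 -4.5] op 0.109 tcp [ 0.5409 -0.1786  0.2405] t 14.3
A shift px -37 49 score 0.73
B shift px 0 0 score 0.97
C shift px 0 0 score 0.99
```

```bash
python3 -m jog '[[[1,0,-15,0,-1],[1,0,-32,0,-2],[1,0,-50,0,-3],[1,0,-65,0,-4],[1,5,-75,0,-5],[1,25,-75,0,-5.6],[1,50,-75,0,-5.6],[1,80,-75,0,-5.6]]]' 80
python3 -m jog '[[[1,30,0,0,0],[1,60,0,0,0],[1,95,0,0,0],[1,130,0,0,0],[1,165,0,0,0],[1,200,0,0,0],[1,235,0,0,0],[1,260,0,0,0]]]' 80
python3 - <<'E'
from h import *
r=[.5703,.1135,.0567]
for x,y in((-85,85),(0,85)): p=T(r,[x,y,0])[0]; go([p[0],p[1],.232],r[2])
E
```

```text
time: 15.05
tcp_pos: [0.4663, -0.0969, 0.2364]
tcp_rot: [-2.161, -2.276, 0.005]
wrist_force: [0.5, 0.9, -4.0]
opening: 0.109
time: 15.72
tcp_pos: [0.451, 0.1674, 0.237]
tcp_rot: [-2.151, -2.285, 0.003]
wrist_force: [-0.4, 0.5, -4.1]
opening: 0.105
shift [24.3 31.2  4.9] spin 0.2 j7 -0.51 F [-0.4  0.5 -4.1] op 0.105 tcp [0.451  0.1674 0.237 ] t 15.7
shift [ 24.  116.2   4.6] spin 0.2 j7 -0.51 F [-0.4  0.5 -4.1] op 0.105 tcp [0.451  0.1674 0.237 ] t 15.7
```

```bash
python3 -m jog '[[[1,6,8,0,0],[1,14,16,0,0],[1,20,24,0,0],[1,23,30,2,0],[1,23,31,3,0],[1,23,31,4,0],[1,23,31,4,0],[1,23,31,4,0]]]' 80
python3 - <<'E'
from h import *
r=[.5703,.1135,.0567]
for x,y in((-85,85),(0,85)): p=T(r,[x,y,0])[0]; go([p[0],p[1],.232],r[2])
crop(cam('scene'),310,120,440,220,6,'k1.png')
E
```

```text
time: 16.38
tcp_pos: [0.4828, 0.1879, 0.2345]
tcp_rot: [-2.158, -2.283, 0.002]
wrist_force: [0.6, 0.0, -4.4]
opening: 0.105
shift [ 5.8 -1.8  2.5] spin -0.0 j7 -0.58 F [ 0.6  0.  -4.4] op 0.105 tcp [0.4828 0.1879 0.2345] t 16.4
shift [ 5.8 83.2  2.4] spin -0.0 j7 -0.58 F [ 0.6  0.  -4.4] op 0.105 tcp [0.4828 0.1879 0.2345] t 16.4
```

View pics/k1.png

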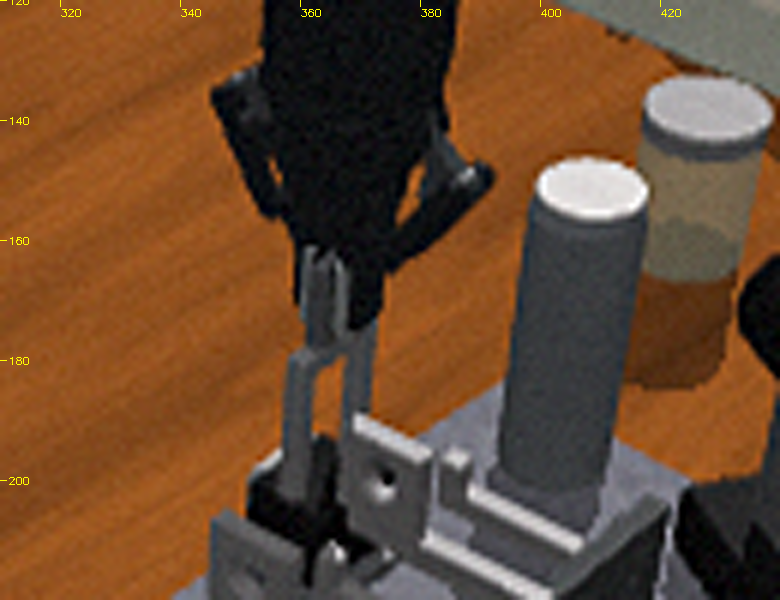

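```bash
python3 -m jog '[[[1,6.5,0,1,0],[1,6.5,12,1,0],[1,6.5,27,1,0],[1,6.5,42,1,0],[1,6.5,57,1,0],[1,6.5,72,1,0],[1,6.5,87,1,0],[1,6.5,87,1,0]]]' 80
python3 -m jog '[[[1,0,0,5,0],[1,0,0,10,0],[1,0,0,15,0],[1,0,0,20,0],[1,0,0,26,0],[1,0,0,31,0],[1,0,0,35,0],[1,0,0,35,0]]]' 80
python3 - <<'E'
from h import *
r=[.5703,.1145,.0567]
for x,y in((0,85),): p=T(r,[x,y,0])[0]; go([p[0],p[1],.1955],r[2])
E
```

```text
time: 17.1
tcp_pos: [0.5728, 0.1997, 0.2332]
tcp_rot: [2.16, 2.28, 0.004]
wrist_force: [-0.0, -1.6, -3.9]
opening: 0.109
time: 17.77
tcp_pos: [0.5689, 0.1997, 0.1975]
tcp_rot: [-2.157, -2.283, 0.003]
wrist_force: [-0.2, -0.8, -4.4]
opening: 0.107
shift [-0.1 -3.4  2. ] spin 0.0 j7 -0.59 F [-0.2 -0.8 -4.4] op 0.107 tcp [0.5689 0.1997 0.1975] t 17.8
```

```bash
python3 -m jog '[[[1,0,0,1,0],[1,0,0,2,0],[1,0,0,3,0],[1,0,0,3,0],[1,0,0,3,0],[1,0,0,3,0],[1,0,0,3,0],[1,0,0,3,0]]]' 80
python3 -m jog '[[[0.8,0,0,0,0],[0.6,0,0,0,0],[0.4,0,0,0,0],[0.2,0,0,0,0],[0,0,0,0,0],[0,0,0,0,0],[0,0,0,0,0],[0,0,0,0,0]]]' 80
python3 -m jog '[[[0,0,0,-10,0],[0,0,0,-20,0],[0,0,0,-35,0],[0,0,0,-50,0],[0,0,0,-65,0],[0,0,0,-80,0],[0,0,0,-90,0],[0,0,0,-90,0]]]' 80
python3 - <<'E'
from h import *
s=moved(); crop(s,310,120,440,245,4,'k2.png')
go([.5907,-.320,.26],-.123)
E
```

```text
time: 18.43
tcp_pos: [0.5697, 0.2003, 0.1959]
tcp_rot: [2.157, 2.284, 0.0]
wrist_force: [-0.2, 0.1, -4.0]
opening: 0.106
time: 19.1
tcp_pos: [0.5697, 0.2003, 0.1959]
tcp_rot: [2.157, 2.284, 0.0]
wrist_force: [-0.0, 0.1, 0.2]
opening: 0.501
time: 19.77
tcp_pos: [0.5708, 0.2014, 0.2894]
tcp_rot: [2.156, 2.282, 0.009]
wrist_force: [1.1, 0.1, -0.2]
opening: 0.495
A shift px -37 49 score 0.75
B shift px 0 0 score 0.97
C shift px -6 20 score 0.65
shift [-521.3   -9.4   26.9] spin 10.3 j7 -0.56 F [0.2 0.3 0.2] op 0.498 tcp [0.5702 0.201  0.2877] t 19.8
```

Drive C's template no longer matches, so it was probably knocked. I'll view one composite of hook 3 and drive C in both cameras.

Run:
```python
from h import *
s=cam('scene');t=cam('top')
crop(s,320,150,420,245,4,'x1.png'); crop(s,150,270,250,395,4,'x2.png'); crop(t,380,200,445,290,6,'x3.png')
W=np.zeros((600,800,3),np.uint8)
a,b,c=[cv2.imread(f'pics/x{i}.png') for i in(1,2,3)]
W[:380,:400]=a; W[:500,400:800]=b
c=cv2.resize(c,None,fx=2/3,fy=2/3,interpolation=cv2.INTER_AREA)[120:340]; W[380:600,:c.shape[1]]=c
cv2.imwrite('pics/x.png',W)
```

```text
(no output)
```

View pics/x.png

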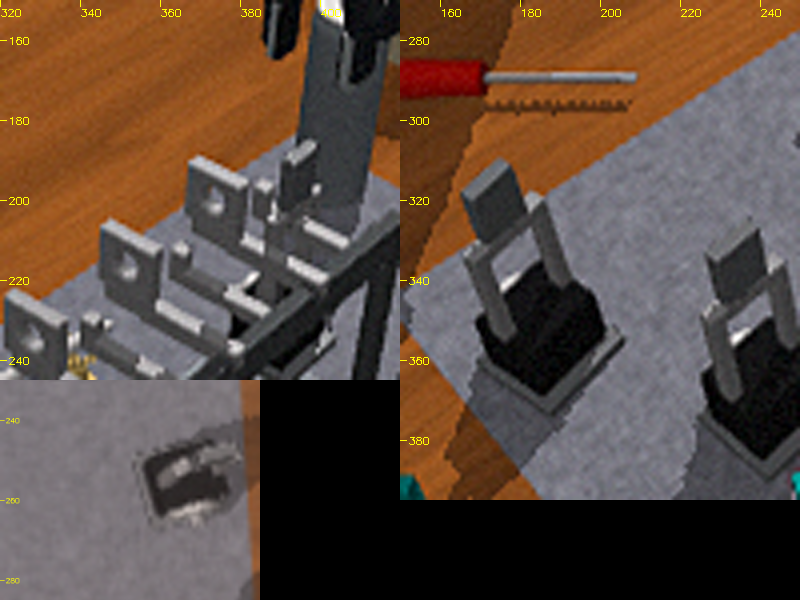

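Run:
```python
from h import *
s=cam('scene'); ss=lambda x,y:np.array([(x-400+.5)/4+149.5,(y+.5)/4+269.5])
o=[(s,ss(495,203),[0,0,144],2),(s,ss(625,340),[30,30,0],1),(s,ss(550,412),[30,-30,0],1),(s,ss(476,363),[-30,-30,0],1),(s,ss(473,255),[0,-25,122],.7),(s,ss(538,200),[0,25,122],.7)]
d,e=fit(o,[.45,-.35,.3]); print(d,e,atz(s,ss(495,203),.144))
rk,cr,D=pickle.load(open('p.pkl','rb')); D[2]=d; pickle.dump((rk,cr,D),open('p.pkl','wb'))
# same landmarks for B from same picture
o=[(s,ss(735,262),[0,0,144],2),(s,ss(768,475),[30,-30,0],1),(s,ss(707,325),[0,-25,122],.7),(s,ss(780,265),[0,25,122],.7),(s,ss(698,428),[-30,-30,0],.7)]
d,e=fit(o,[.59,-.32,-.1]); print(d,e)
go([.5907,-.320,.26],-.123)
```

```text
[ 0.47044723 -0.38650042  0.20059118] [[-0.2, -1.4], [0.5, 0.4], [0.1, 1.6], [0.3, 0.6], [-0.9, 0.6], [0.2, -1.0]] [ 0.47219983 -0.38729365  0.144     ]
[ 0.5895806  -0.31947367  0.12312451] [[0.3, 0.3], [0.5, 2.4], [-0.3, -0.8], [-0.6, -1.5], [-0.6, -1.1]]
shift [-520.3   -8.2   25.3] spin 10.3 j7 -0.56 F [-0.8 -0.  -0.4] op 0.499 tcp [0.5692 0.1999 0.2848] t 20.0
```

```bash
python3 -m jog '[[[-0.3,-20,0,0,0],[-0.3,-50,0,0,0],[-0.3,-85,0,0,0],[-0.3,-120,0,0,0],[-0.3,-155,0,0,0],[-0.3,-190,0,0,0],[-0.3,-225,0,0,0],[-0.3,-260,0,0,0]]]' 80
python3 -m jog '[[[-0.6,-35,0,0,0],[-0.6,-70,0,0,0],[-0.6,-105,-1,0,0],[-0.6,-140,-2,0,0],[-0.6,-175,-4,0,0],[-0.6,-210,-6,5,0],[-0.6,-240,-8,10,0],[-0.6,-260,-8,20,0]]]' 80
python3 -m jog '[[[-0.6,0,0,0,0],[-0.6,0,0,0,0],[-0.6,0,0,0,0],[-0.6,0,0,0,0],[-0.6,0,0,0,0],[-0.6,0,0,0,0],[-0.6,0,0,0,0],[-0.6,0,0,0,0]]]' 80
python3 - <<'E'
from h import *
go([.590,-.3197,.128],.05)
moved()
E
```

```text
time: 20.63
tcp_pos: [0.5836, -0.0613, 0.2847]
tcp_rot: [-2.156, -2.283, 0.002]
wrist_force: [-0.1, 1.1, 0.4]
opening: 0.647
time: 21.3
tcp_pos: [0.5899, -0.3247, 0.2648]
tcp_rot: [2.163, 2.277, -0.004]
wrist_force: [-0.6, -0.4, 0.8]
opening: 0.798
time: 21.97
tcp_pos: [0.5914, -0.3189, 0.2662]
tcp_rot: [2.156, 2.284, 0.0]
wrist_force: [-0.6, 0.8, 0.2]
opening: 0.799
shift [ -0.7  -1.5 138.2] spin 0.4 j7 0.3 F [-0.6  0.8  0.2] op 0.799 tcp [ 0.5914 -0.3189  0.2662] t 22.0
A shift px -37 49 score 0.74
B shift px 0 0 score 0.97
C shift px -6 20 score 0.64
```

```bash
python3 -m jog '[[[-0.6,-1,-1,25,0],[-0.6,-1,-1,55,0],[-0.6,-1,-1,85,0],[-0.6,-1,-1,110,0],[-0.6,-1,-1,128,0],[-0.6,-1,-1,137,0],[-0.6,-1,-1,137,0],[-0.6,-1,-1,137,0]]]' 80
python3 -m jog '[[[-0.2,0,0,0,0],[0.2,0,0,0,0],[0.6,0,0,0,0],[1,0,0,0,0],[1,0,0,0,0],[1,0,0,0,0],[1,0,0,0,0],[1,0,0,0,0]]]' 80
python3 - <<'E'
from h import *
st()
E
python3 -m jog '[[[1,0,0,-5,0],[1,0,0,-20,0],[1,0,0,-40,0],[1,0,0,-60,0],[1,0,0,-80,0],[1,0,0,-100,0],[1,0,0,-106,0],[1,0,0,-106,0]]]' 80
python3 - <<'E'
from h import *
r=[.5703,.1145,.0567]
p=T(r,[-85,0,0])[0]; go([p[0],p[1],.232],r[2])
E
```

```text
time: 22.68
tcp_pos: [0.5906, -0.3205, 0.1293]
tcp_rot: [2.157, 2.283, 0.0]
wrist_force: [0.1, 0.6, -0.1]
opening: 0.795
time: 23.35
tcp_pos: [0.5909, -0.3206, 0.1297]
tcp_rot: [2.156, 2.283, 0.001]
wrist_force: [-0.2, 0.1, 5.1]
opening: 0.102
t 23.35 tcp [ 0.5909 -0.3206  0.1297] rot [[-0.057, 0.998, 0.002], [0.998, 0.057, -0.001], [-0.001, 0.002, -1.0]] F [-0.2  0.1  5.1] op 0.102
time: 24.02
tcp_pos: [0.5909, -0.3204, 0.2357]
tcp_rot: [2.156, 2.283, 0.001]
wrist_force: [0.5, 0.2, -4.2]
opening: 0.107
shift [435.4 -80.8   3.2] spin 0.0 j7 0.3 F [ 0.5  0.2 -4.2] op 0.107 tcp [ 0.5909 -0.3204  0.2357] t 24.0
```

```bash
python3 -m jog '[[[1,10,-15,0,0],[1,20,-32,0,0],[1,30,-50,0,0],[1,50,-65,0,0],[1,80,-78,0,0],[1,110,-81,0,0],[1,145,-81,0,0],[1,180,-81,0,0]]]' 80
python3 -m jog '[[[1,30,0,0,0],[1,65,0,0,0],[1,100,0,0,0],[1,135,0,0,0],[1,170,0,0,0],[1,205,0,0,0],[1,235,0,0,0],[1,255,0,0,0]]]' 80
python3 -m jog '[[[1,0,0,2,0],[1,0,0,3,0],[1,0,0,3,0],[1,0,0,3,0],[1,0,0,3,0],[1,0,0,3,0],[1,0,0,3,0],[1,0,0,3,0]]]' 80
python3 - <<'E'
from h import *
r=[.5703,.1145,.0567]
for x in(-85,2):p=T(r,[x,0,0])[0]; go([p[0],p[1],.232],r[2])
E
```

```text
time: 24.68
tcp_pos: [0.4968, -0.1447, 0.2324]
tcp_rot: [-2.157, -2.279, 0.004]
wrist_force: [1.2, 0.6, -4.1]
opening: 0.108
time: 25.35
tcp_pos: [0.482, 0.1133, 0.233]
tcp_rot: [-2.149, -2.286, 0.002]
wrist_force: [-0.4, 1.2, -3.5]
opening: 0.106
time: 26.02
tcp_pos: [0.4848, 0.1088, 0.2318]
tcp_rot: [2.158, 2.283, 0.0]
wrist_force: [-0.0, -0.1, -3.5]
opening: 0.103
shift [ 0.8  0.7 -0.2] spin -0.0 j7 -0.42 F [-0.  -0.1 -3.5] op 0.103 tcp [0.4848 0.1088 0.2318] t 26.0
shift [ 0.9 87.7 -0.2] spin -0.0 j7 -0.42 F [-0.  -0.1 -3.5] op 0.103 tcp [0.4848 0.1088 0.2318] t 26.0
```

```bash
python3 -m jog '[[[1,1,0,0,0],[1,1,12,0,0],[1,1,27,0,0],[1,1,42,0,0],[1,1,57,0,0],[1,1,72,0,0],[1,1,87,0,0],[1,1,87,0,0]]]' 80
python3 -m jog '[[[1,0,0,5,0],[1,0,0,10,0],[1,0,0,15,0],[1,0,0,20,0],[1,0,0,26,0],[1,0,0,31,0],[1,0,0,35,0],[1,0,0,36,0]]]' 80
python3 -m jog '[[[1,0,0,0.5,0],[1,0,0,1,0],[1,0,0,1,0],[1,0,0,1,0],[1,0,0,1,0],[1,0,0,1,0],[1,0,0,1,0],[1,0,0,1,0]]]' 80
python3 - <<'E'
from h import *
r=[.5703,.1145,.0567]
for x in(0,):p=T(r,[x,0,0])[0]; go([p[0],p[1],.1957],r[2])
E
```

```text
time: 26.68
tcp_pos: [0.5746, 0.1146, 0.2312]
tcp_rot: [2.159, 2.281, 0.004]
wrist_force: [0.4, -1.3, -4.1]
opening: 0.102
time: 27.35
tcp_pos: [0.5711, 0.115, 0.1957]
tcp_rot: [-2.157, -2.284, 0.001]
wrist_force: [-1.6, -1.2, 0.7]
opening: 0.106
time: 28.02
tcp_pos: [0.5711, 0.115, 0.1956]
tcp_rot: [2.157, 2.283, -0.001]
wrist_force: [-4.9, -1.8, 5.6]
opening: 0.106
shift [-0.5 -0.9 -0.1] spin 0.0 j7 -0.47 F [-4.9 -1.8  5.6] op 0.106 tcp [0.5711 0.115  0.1956] t 28.0
```

Bar is seated (force reversed). Release and go to drive C.

```bash
python3 -m jog '[[[0.8,0,0,0,0],[0.6,0,0,0,0],[0.4,0,0,0,0],[0.2,0,0,0,0],[0,0,0,0,0],[0,0,0,0,0],[0,0,0,0,0],[0,0,0,0,0]]]' 80
python3 -m jog '[[[0,0,0,-10,0],[0,0,0,-20,0],[0,0,0,-35,0],[0,0,0,-50,0],[0,0,0,-65,0],[0,0,0,-80,0],[0,0,0,-85,0],[0,0,0,-85,0]]]' 80
python3 - <<'E'
from h import *
moved(); go([.4713,-.387,.265],.2)
E
```

```text
time: 28.68
tcp_pos: [0.5716, 0.1153, 0.1947]
tcp_rot: [2.157, 2.284, 0.0]
wrist_force: [-0.4, 0.2, -0.3]
opening: 0.497
time: 29.35
tcp_pos: [0.5725, 0.116, 0.2824]
tcp_rot: [2.156, 2.282, 0.007]
wrist_force: [0.9, 0.1, 0.2]
opening: 0.501
A shift px 22 45 score 0.4
B shift px 17 19 score 0.43
C shift px -6 20 score 0.65
shift [-496.1 -129.1   15.4] spin -8.2 j7 -0.43 F [-0.5  0.5  0.1] op 0.501 tcp [0.5719 0.1156 0.2809] t 29.4
```

```bash
python3 -m jog '[[[-0.3,-20,-5,0,0],[-0.3,-50,-12,0,0],[-0.3,-82,-20,0,0],[-0.3,-115,-29,0,0],[-0.3,-148,-38,0,0],[-0.3,-181,-47,0,0],[-0.3,-214,-56,0,0],[-0.3,-248,-64,0,0]]]' 80
python3 -m jog '[[[-0.6,-33,-9,0,-1],[-0.6,-66,-18,0,-3],[-0.6,-99,-27,0,-5],[-0.6,-132,-36,0,-7],[-0.6,-165,-45,0,-8.2],[-0.6,-198,-53,5,-8.2],[-0.6,-230,-60,10,-8.2],[-0.6,-248,-65,15,-8.2]]]' 80
python3 -m jog '[[[-0.6,0,0,0,0],[-0.6,0,0,0,0],[-0.6,0,0,0,0],[-0.6,0,0,0,0],[-0.6,0,0,0,0],[-0.6,0,0,0,0],[-0.6,0,0,0,0],[-0.6,0,0,0,0]]]' 80
python3 - <<'E'
from h import *
moved(); go([.4713,-.387,.129],.2)
E
```

```text
time: 30.07
tcp_pos: [0.5203, -0.1375, 0.2788]
tcp_rot: [-2.156, -2.283, 0.002]
wrist_force: [0.3, 0.3, 0.4]
opening: 0.647
time: 30.73
tcp_pos: [0.4681, -0.3926, 0.2627]
tcp_rot: [-1.995, -2.425, 0.005]
wrist_force: [-0.6, -0.5, -0.4]
opening: 0.801
time: 31.4
tcp_pos: [0.4712, -0.3869, 0.2651]
tcp_rot: [1.987, 2.433, -0.0]
wrist_force: [0.4, 0.9, -0.5]
opening: 0.799
A shift px 24 50 score 0.44
B shift px 17 19 score 0.43
C shift px -6 20 score 0.64
shift [1.00e-01 2.00e-01 1.36e+02] spin 0.0 j7 0.62 F [ 0.5 -0.1  0. ] op 0.806 tcp [ 0.4711 -0.3871  0.265 ] t 31.4
```

```bash
python3 -m jog '[[[-0.6,0,0,25,0],[-0.6,0,0,55,0],[-0.6,0,0,85,0],[-0.6,0,0,110,0],[-0.6,0,0,128,0],[-0.6,0,0,136,0],[-0.6,0,0,136,0],[-0.6,0,0,136,0]]]' 80
python3 -m jog '[[[-0.2,0,0,0,0],[0.2,0,0,0,0],[0.6,0,0,0,0],[1,0,0,0,0],[1,0,0,0,0],[1,0,0,0,0],[1,0,0,0,0],[1,0,0,0,0]]]' 80
python3 - <<'E'
from h import *
st()
E
python3 -m jog '[[[1,0,0,-5,0],[1,0,0,-20,0],[1,0,0,-40,0],[1,0,0,-60,0],[1,0,0,-80,0],[1,0,0,-100,0],[1,0,0,-106,0],[1,0,0,-106,0]]]' 80
python3 - <<'E'
from h import *
r=[.5703,.1145,.0567]
p=T(r,[-85,-85,0])[0]; go([p[0],p[1],.232],r[2])
E
```

```text
time: 32.12
tcp_pos: [0.4713, -0.3875, 0.1294]
tcp_rot: [1.988, 2.432, 0.0]
wrist_force: [0.3, -0.2, 0.2]
opening: 0.8
time: 32.78
tcp_pos: [0.4716, -0.3877, 0.1296]
tcp_rot: [1.987, 2.431, 0.0]
wrist_force: [0.2, -1.1, 2.6]
opening: 0.107
t 32.78 tcp [ 0.4716 -0.3877  0.1296] rot [[-0.199, 0.98, 0.002], [0.98, 0.199, -0.001], [-0.001, 0.001, -1.0]] F [ 0.2 -1.1  2.6] op 0.107
time: 33.45
tcp_pos: [0.4715, -0.3874, 0.2358]
tcp_rot: [1.987, 2.431, 0.0]
wrist_force: [0.8, 0.7, -2.8]
opening: 0.106
shift [400.2 100.4   3.4] spin 8.2 j7 0.61 F [ 0.8  0.7 -2.8] op 0.106 tcp [ 0.4715 -0.3874  0.2358] t 33.5
```

```bash
python3 -m jog '[[[1,15,4,0,1],[1,40,10,0,2],[1,70,17,0,4],[1,100,25,0,6],[1,130,33,0,8.2],[1,162,41,0,8.2],[1,194,49,0,8.2],[1,220,55,0,8.2]]]' 80
python3 - <<'E'
from h import *
r=[.5703,.1145,.0567]
p=T(r,[-85,-85,0])[0]; go([p[0],p[1],.232],r[2])
E
```

```text
time: 34.12
tcp_pos: [0.4795, -0.1573, 0.2327]
tcp_rot: [-2.151, -2.283, 0.001]
wrist_force: [0.6, 1.3, -3.0]
opening: 0.106
shift [181.1  21.6   1.1] spin 0.1 j7 0.13 F [ 0.6  1.3 -3. ] op 0.106 tcp [ 0.4795 -0.1573  0.2327] t 34.1
```

```bash
python3 -m jog '[[[1,25,0,0,0],[1,55,0,0,0],[1,85,5,0,0],[1,115,10,0,0],[1,145,15,0,0],[1,170,18,2,0],[1,180,18,2,0],[1,184,18,2,0]]]' 80
python3 -m jog '[[[1,0,0,0,0],[1,0,0,0,0],[1,0,0,0,0],[1,0,0,0,0],[1,0,0,0,0],[1,0,0,0,0],[1,0,0,0,0],[1,0,0,0,0]]]' 80
python3 - <<'E'
from h import *
r=[.5703,.1145,.0567]
for x in(-85,2):p=T(r,[x,-85,0])[0]; go([p[0],p[1],.232],r[2])
E
```

```text
time: 34.78
tcp_pos: [0.4868, 0.0267, 0.2312]
tcp_rot: [-2.149, -2.287, 0.003]
wrist_force: [-0.5, 0.1, -4.2]
opening: 0.105
time: 35.45
tcp_pos: [0.4886, 0.0237, 0.2328]
tcp_rot: [2.158, 2.283, 0.0]
wrist_force: [-0.3, -0.9, -3.6]
opening: 0.106
shift [1.  1.7 0.8] spin -0.0 j7 -0.24 F [-0.3 -0.9 -3.6] op 0.106 tcp [0.4886 0.0237 0.2328] t 35.5
shift [ 1.  88.7  0.8] spin -0.0 j7 -0.24 F [-0.3 -0.9 -3.6] op 0.106 tcp [0.4886 0.0237 0.2328] t 35.5
```

```bash
python3 -m jog '[[[1,1,0,0,0],[1,1,12,0,0],[1,1,27,0,0],[1,1,42,0,0],[1,1,57,0,0],[1,1,72,0,0],[1,1,88,0,0],[1,1,88,0,0]]]' 80
python3 -m jog '[[[1,0,0,5,0],[1,0,0,10,0],[1,0,0,15,0],[1,0,0,20,0],[1,0,0,26,0],[1,0,0,31,0],[1,0,0,35,0],[1,0,0,37,0]]]' 80
python3 -m jog '[[[1,0,0,0,0],[1,0,0,0,0],[1,0,0,0,0],[1,0,0,0,0],[1,0,0,0,0],[1,0,0,0,0],[1,0,0,0,0],[1,0,0,0,0]]]' 80
python3 - <<'E'
from h import *
r=[.5703,.1145,.0567]
for x in(0,):p=T(r,[x,-85,0])[0]; go([p[0],p[1],.1957],r[2])
E
```

```text
time: 36.12
tcp_pos: [0.5793, 0.0298, 0.2322]
tcp_rot: [2.158, 2.282, 0.004]
wrist_force: [0.1, -0.5, -2.4]
opening: 0.107
time: 36.78
tcp_pos: [0.5759, 0.0297, 0.1956]
tcp_rot: [-2.157, -2.283, 0.002]
wrist_force: [-5.6, -0.7, 5.1]
opening: 0.105
time: 37.45
tcp_pos: [0.5764, 0.0299, 0.1958]
tcp_rot: [2.157, 2.284, 0.0]
wrist_force: [-0.2, -0.0, -3.6]
opening: 0.102
shift [-0.2 -1.3  0.1] spin 0.0 j7 -0.33 F [-0.2 -0.  -3.6] op 0.102 tcp [0.5764 0.0299 0.1958] t 37.5
```

```bash
python3 -m jog '[[[1,0,0,0.5,0],[1,0,0,1,0],[1,0,0,1.5,0],[1,0,0,1.5,0],[1,0,0,1.5,0],[1,0,0,1.5,0],[1,0,0,1.5,0],[1,0,0,1.5,0]]]' 80
python3 -m jog '[[[0.8,0,0,0,0],[0.6,0,0,0,0],[0.4,0,0,0,0],[0.2,0,0,0,0],[0,0,0,0,0],[0,0,0,0,0],[0,0,0,0,0],[0,0,0,0,0]]]' 80
python3 -m jog '[[[0,0,0,-10,0],[0,0,0,-20,0],[0,0,0,-35,0],[0,0,0,-50,0],[0,0,0,-65,0],[0,0,0,-80,0],[0,0,0,-95,0],[0,0,0,-95,0]]]' 80
python3 - <<'E'
from h import *
go([.4285,-.1118,.20],-.1385)
E
```

```text
time: 38.12
tcp_pos: [0.5765, 0.03, 0.1955]
tcp_rot: [2.157, 2.283, 0.0]
wrist_force: [-3.8, -1.2, 6.0]
opening: 0.106
time: 38.78
tcp_pos: [0.5764, 0.03, 0.1942]
tcp_rot: [-2.157, -2.284, -0.0]
wrist_force: [-0.7, -0.0, 0.5]
opening: 0.503
time: 39.45
tcp_pos: [0.5783, 0.031, 0.294]
tcp_rot: [2.154, 2.28, 0.01]
wrist_force: [0.6, 0.0, 1.3]
opening: 0.503
shift [-134.1 -158.5   92.6] spin 11.2 j7 -0.29 F [0.6 0.  1.3] op 0.503 tcp [0.5783 0.031  0.294 ] t 39.5
```

```bash
python3 -m jog '[[[-0.3,-18,-22,0,2],[-0.3,-36,-44,0,4],[-0.3,-55,-66,0,6],[-0.3,-74,-88,0,8],[-0.3,-93,-110,10,10],[-0.3,-112,-132,30,11.2],[-0.3,-130,-154,60,11.2],[-0.3,-134,-158,92,11.2]]]' 80
python3 -m jog '[[[-0.3,0,0,0,0],[-0.3,0,0,0,0],[-0.3,0,0,0,0],[-0.3,0,0,0,0],[-0.3,0,0,0,0],[-0.3,0,0,0,0],[-0.3,0,0,0,0],[-0.3,0,0,0,0]]]' 80
python3 - <<'E'
from h import *
go([.4286,-.1118,.0227],-.1385)
s=cam('scene'); a=cv2.imread('pics/d2.png'); crop(s,245,190,365,300,7,'d3.png'); b=cv2.imread('pics/d3.png')[180:770,:800]
print(np.abs(a[300:,:420].astype(int)-b[300:,:420]).mean(), np.abs(a[300:,480:520].astype(int)-b[300:,480:520]).mean())
E
```

```text
time: 40.12
tcp_pos: [0.4235, -0.1177, 0.197]
tcp_rot: [2.374, 2.051, -0.006]
wrist_force: [-0.4, -0.7, -1.2]
opening: 0.652
time: 40.78
tcp_pos: [0.4268, -0.1126, 0.1977]
tcp_rot: [2.369, 2.063, 0.001]
wrist_force: [0.4, 0.1, -0.0]
opening: 0.653
shift [  1.    1.5 175. ] spin 0.0 j7 -0.05 F [ 0.4  0.1 -0. ] op 0.653 tcp [ 0.4268 -0.1126  0.1977] t 40.8
7.8250273672687465 2.8845977011494255
```

```bash
python3 -m jog '[[[-0.3,1,1.5,30,0],[-0.3,1,1.5,65,0],[-0.3,1,1.5,100,0],[-0.3,1,1.5,130,0],[-0.3,1,1.5,155,0],[-0.3,1,1.5,168,0],[-0.3,1,1.5,174,0],[-0.3,1,1.5,174,0]]]' 80
python3 -m jog '[[[-0.3,0,0,0,0],[-0.3,0,0,0,0],[0,0,0,0,0],[0.4,0,0,0,0],[1,0,0,0,0],[1,0,0,0,0],[1,0,0,0,0],[1,0,0,0,0]]]' 80
python3 - <<'E'
from h import *
st()
E
python3 -m jog '[[[1,0,0,-5,0],[1,0,0,-15,0],[1,0,0,-35,0],[1,0,0,-65,0],[1,0,0,-100,0],[1,0,0,-135,0],[1,0,0,-160,0],[1,0,0,-170,0]]]' 80
python3 - <<'E'
from h import *
go([.4261,-.322,.1926],.0567)
E
```

```text
time: 41.5
tcp_pos: [0.4269, -0.1118, 0.0222]
tcp_rot: [-2.368, -2.061, 0.002]
wrist_force: [0.3, 0.8, 0.6]
opening: 0.649
time: 42.17
tcp_pos: [0.4284, -0.1123, 0.0238]
tcp_rot: [2.369, 2.062, 0.0]
wrist_force: [0.3, -0.2, 4.2]
opening: 0.167
t 42.17 tcp [ 0.4284 -0.1123  0.0238] rot [[0.138, 0.99, 0.001], [0.99, -0.138, -0.001], [-0.0, 0.001, -1.0]] F [ 0.3 -0.2  4.2] op 0.167
time: 42.83
tcp_pos: [0.4301, -0.112, 0.1974]
tcp_rot: [2.364, 2.059, 0.005]
wrist_force: [0.2, -0.7, 0.2]
opening: 0.173
shift [-208.6   24.9    5.4] spin -11.2 j7 -0.06 F [ 0.2 -0.7  0.2] op 0.173 tcp [ 0.4301 -0.112   0.1974] t 42.8
```

```bash
python3 -m jog '[[[1,-15,2,3,-1],[1,-40,5,5,-3],[1,-70,9,5,-5],[1,-100,13,5,-7],[1,-130,17,5,-9],[1,-160,21,5,-11.2],[1,-190,24,5,-11.2],[1,-209,25,5,-11.2]]]' 80
python3 -m jog '[[[1,0,10,0,0],[1,0,30,0,0],[1,0,55,0,0],[1,0,80,0,0],[1,0,105,0,0],[1,0,125,0,0],[1,0,135,0,0],[1,0,135,0,0]]]' 80
python3 -m jog '[[[1,0,0,0,0],[1,0,0,0,0],[1,0,0,0,0],[1,0,0,0,0],[1,0,0,0,0],[1,0,0,0,0],[1,0,0,0,0],[1,0,0,0,0]]]' 80
python3 - <<'E'
from h import *
go([.5713,-.3218,.1838],.0573)
E
```

```text
time: 43.5
tcp_pos: [0.4219, -0.3261, 0.1867]
tcp_rot: [-2.16, -2.279, 0.003]
wrist_force: [-0.3, -0.2, -1.0]
opening: 0.175
time: 44.17
tcp_pos: [0.5607, -0.3119, 0.1864]
tcp_rot: [-2.151, -2.286, -0.004]
wrist_force: [0.1, -0.3, -0.8]
opening: 0.172
time: 44.83
tcp_pos: [0.5584, -0.3149, 0.1884]
tcp_rot: [2.157, 2.283, -0.0]
wrist_force: [0.0, 1.4, -0.7]
opening: 0.173
shift [-7.6 12.5  4.6] spin -0.0 j7 0.29 F [ 0.   1.4 -0.7] op 0.173 tcp [ 0.5584 -0.3149  0.1884] t 44.8
```

```bash
python3 -m jog '[[[1,-3,4,2,0],[1,-7,9,4,0],[1,-7.5,12.5,4.6,0],[1,-7.5,12.5,4.6,0],[1,-7.5,12.5,4.6,0],[1,-7.5,12.5,4.6,0],[1,-7.5,12.5,4.6,0],[1,-7.5,12.5,4.6,0]]]' 80
python3 - <<'E'
from h import *
go([.5713,-.3218,.1838],.0573)
crop(cam('scene'),150,150,410,345,3,'h3.png'); a=cv2.imread('pics/h2.png'); b=cv2.imread('pics/h3.png')
for n,(x0,y0,x1,y1) in dict(tip=(455,268,512,312),mid=(330,325,420,385),eye=(505,210,570,290)).items():
    tp=a[y0:y1,x0:x1]; w=b[y0-30:y1+30,x0-30:x1+30]; m=cv2.matchTemplate(w,tp,cv2.TM_CCOEFF_NORMED); _,sc,_,l=cv2.minMaxLoc(m); print(n,(l[0]-30)/3,(l[1]-30)/3,round(sc,2))
E
```

```text
time: 45.5
tcp_pos: [0.5715, -0.3215, 0.1838]
tcp_rot: [2.157, 2.284, -0.0]
wrist_force: [-0.1, -0.4, -1.4]
opening: 0.173
shift [-0.3 -0.2  0. ] spin -0.0 j7 0.29 F [-0.1 -0.4 -1.4] op 0.173 tcp [ 0.5715 -0.3215  0.1838] t 45.5
tip -10.0 5.333333333333333 0.84
mid -0.3333333333333333 -1.3333333333333333 0.9
eye 0.0 0.0 1.0
```

Run:
```python
from h import *
c=cam('scene'); g=c['pixels'].astype(float).sum(2)/3; p=np.array(sensors.get_state()['tcp_pos'])+[0,0,.0212]; d=np.array([-.0573,.9984,0])
for L in(80,120,160,200,230,240,250,255,260,265,270,275,280):
    u,v=proj(c,p+d*L/1000)[0]; col=cv2.remap(g.astype(np.float32),np.full((1,17),u,np.float32),np.arange(v-8,v+8.5,1,dtype=np.float32)[None],cv2.INTER_LINEAR)[0]
    print(L,round(u,1),round(v,1),col.astype(int))
```

```text
80 253.8 288.5 [114 117 116 113 150 190 186 168 141 109  88  79  95 119 124 118 120]
120 268.3 277.7 [120 119 119 125 160 187 182 158 127  98  85  92 112 122 120 121 118]
160 282.2 267.4 [116 114 110 123 165 195 184 155 125  98  83  78  77  76  79  82  92]
200 295.5 257.5 [125 119 110 131 179 197 181 151 121  96  92 119 156 175 168 162 168]
230 305.1 250.4 [114 110 111 131 175 190 174 148 115  88  89 123 128 122 139 165 166]
240 308.3 248.0 [126 129 119 121 187 194 173 142 114  90  88 112 116 117 119 144 169]
250 311.4 245.7 [122 126 119 108 155 184 171 144 115  91  93 113 125 122 113 129 159]
255 312.9 244.6 [118 115 115 113 150 184 170 141 108  86  99 119 126 124 119 119 142]
260 314.4 243.4 [118 120 117 113 135 176 177 141 108  97 105 122 129 126 121 124 146]
265 315.9 242.3 [119 121 114 118 123 155 181 138  99  98 119 121 117 119 117 112 127]
270 317.5 241.2 [113 123 117 122 124 123 125 142 116 107 123 123 115 113 122 120 122]
275 319.0 240.0 [116 116 116 122 128 129 119 106 116 125 123 119 119 114 121 133 132]
280 320.5 238.9 [ 95  99  94  88  92  95 112 117 112 121 123 125 125 122 121 126 128]
```

```bash
python3 -m jog '[[[1,8,0,0,0],[1,16,0,0,0],[1,24,0,0,0],[1,32,0,0,0],[1,38,0,0,0],[1,44,0,0,0],[1,50,0,0,0],[1,50,0,0,0]]]' 80
python3 - <<'E'
from h import *
go([.5571,-.0789,.1838],.0573)
c=cam('scene'); g=c['pixels'].astype(float).sum(2)/3; p=np.array(sensors.get_state()['tcp_pos'])+[0,0,.0212]; d=np.array([-.0573,.9984,0])
for L in(120,180,200,220,230,240,250,260,270):
    u,v=proj(c,p+d*L/1000)[0]; col=cv2.remap(g.astype(np.float32),np.full((1,17),u,np.float32),np.arange(v-8,v+8.5,1,dtype=np.float32)[None],cv2.INTER_LINEAR)[0]
    print(L,round(u,1),round(v,1),col.astype(int))
E
```

```text
time: 46.27
tcp_pos: [0.5689, -0.2694, 0.1839]
tcp_rot: [-2.154, -2.286, -0.001]
wrist_force: [-0.2, 0.3, -1.4]
opening: 0.173
shift [190.9  -0.5   0.3] spin 0.1 j7 0.21 F [-0.2  0.3 -1.4] op 0.173 tcp [ 0.5689 -0.2694  0.1839] t 46.3
120 286.1 264.7 [122 120 120 115 166 203 187 156 127  95  77  98 108  92  75  72  71]
180 305.6 250.2 [116 111 108 124 176 197 180 149 113  91  91 111 126 122 138 167 169]
200 311.8 245.5 [119 120 114 136 182 197 179 149 115  89  97 116 123 123 114 136 168]
220 317.9 241.0 [108 119 116 131 188 192 174 144 108  87  86 115 115 113 128 126 120]
230 320.9 238.8 [ 71  64  56  93 170 191 169 141 111  86 104 122 122 127 121 125 125]
240 323.9 236.6 [ 65  64  59  86 109 115 135 137 108  82  66  61  61  71  99 118 117]
250 326.8 234.4 [158 123  78  65  87 118 119 108  92  85  86  78  66  66  69  67  61]
260 329.7 232.2 [ 92 133 165 168 158 111  67  61  65  72 100 152 112  77  68  66  67]
270 332.6 230.1 [ 97 112 121 116 117 154 165 169 162 102  65  68  65  62  66  68  67]
```

```bash
python3 -m jog '[[[1,8,0,0,0],[1,16,0,0,0],[1,24,0,0,0],[1,32,0,0,0],[1,40,0,0,0],[1,48,0,0,0],[1,56,0,0,0],[1,56,0,0,0]]]' 80
python3 -m jog '[[[1,5,0,0,0],[1,10,0,0,0],[1,15,0,0,0],[1,20,0,0,0],[1,25,0,0,0],[1,30,0,0,0],[1,35,0,0,0],[1,35,0,0,0]]]' 80
python3 - <<'E'
from h import *
go([.5571,-.0789,.1838],.0573)
E
```

```text
time: 46.98
tcp_pos: [0.5657, -0.2125, 0.184]
tcp_rot: [-2.152, -2.287, -0.002]
wrist_force: [-0.3, 0.6, -0.9]
opening: 0.173
time: 47.65
tcp_pos: [0.5636, -0.1788, 0.1838]
tcp_rot: [-2.154, -2.286, -0.001]
wrist_force: [-0.6, 1.0, -0.9]
opening: 0.174
shift [ 1.001e+02 -5.000e-01  1.000e-01] spin 0.1 j7 0.07 F [-0.6  1.  -0.9] op 0.174 tcp [ 0.5636 -0.1788  0.1838] t 47.6
```

```bash
python3 -m jog '[[[1,8,0,0,0],[1,16,0,0,0],[1,24,0,0,0],[1,32,0,0,0],[1,40,0,0,0],[1,47,0,0,0],[1,54,0,0,0],[1,54,0,0,0]]]' 80
python3 -m jog '[[[1,5,0,0,0],[1,10,0,0,0],[1,15,0,0,0],[1,20,0,0,0],[1,25,0,0,0],[1,30,0,0,0],[1,35,0,0,0],[1,35,0,0,0]]]' 80
python3 - <<'E'
from h import *
go([.5563,-.0570,.1838],.0573)
E
```

```text
time: 48.32
tcp_pos: [0.5604, -0.1241, 0.1839]
tcp_rot: [-2.153, -2.287, -0.002]
wrist_force: [1.3, 0.9, -1.1]
opening: 0.17
time: 48.98
tcp_pos: [0.5583, -0.09, 0.1838]
tcp_rot: [-2.154, -2.286, -0.001]
wrist_force: [0.8, 0.5, -1.0]
opening: 0.173
shift [33.1 -0.1  0.1] spin 0.1 j7 -0.08 F [ 0.8  0.5 -1. ] op 0.173 tcp [ 0.5583 -0.09    0.1838] t 49.0
```

Three eyes are threaded with no side force. Push on until the collar touches.

```bash
python3 -m jog '[[[1,5,0,0,0],[1,10,0,0,0],[1,15,0,0,0],[1,20,0,0,0],[1,24,0,0,0],[1,27,0,0,0],[1,30,0,0,0],[1,30,0,0,0]]]' 80
python3 -m jog '[[[1,1,0,0,0],[1,2,0,0,0],[1,2,0,0,0],[1,2,0,0,0],[1,2,0,0,0],[1,2,0,0,0],[1,2,0,0,0],[1,2,0,0,0]]]' 80
python3 -m jog '[[[1,1,0,0,0],[1,2,0,0,0],[1,2,0,0,0],[1,2,0,0,0],[1,2,0,0,0],[1,2,0,0,0],[1,2,0,0,0],[1,2,0,0,0]]]' 80
```

```text
time: 49.65
tcp_pos: [0.5567, -0.061, 0.1838]
tcp_rot: [-2.156, -2.285, -0.001]
wrist_force: [0.4, 0.4, -2.0]
opening: 0.169
time: 50.32
tcp_pos: [0.5566, -0.0601, 0.1837]
tcp_rot: [2.157, 2.284, -0.0]
wrist_force: [-0.7, 0.8, -1.1]
opening: 0.171
time: 50.98
tcp_pos: [0.5565, -0.0581, 0.1837]
tcp_rot: [2.157, 2.284, -0.0]
wrist_force: [-0.2, 0.1, -0.9]
opening: 0.174
```

```bash
python3 -m jog '[[[1,1,0,0,0],[1,2,0,0,0],[1,2,0,0,0],[1,2,0,0,0],[1,2,0,0,0],[1,2,0,0,0],[1,2,0,0,0],[1,2,0,0,0]]]' 80
python3 -m jog '[[[1,0.5,0,0,0],[1,1,0,0,0],[1,1,0,0,0],[1,1,0,0,0],[1,1,0,0,0],[1,1,0,0,0],[1,1,0,0,0],[1,1,0,0,0]]]' 80
python3 - <<'E'
from h import *
st()
E
```

```text
time: 51.65
tcp_pos: [0.5564, -0.0561, 0.1837]
tcp_rot: [2.157, 2.284, -0.0]
wrist_force: [0.1, 0.1, -1.9]
opening: 0.173
time: 52.32
tcp_pos: [0.5563, -0.0551, 0.1836]
tcp_rot: [-2.157, -2.284, 0.0]
wrist_force: [-0.1, -0.9, -0.9]
opening: 0.171
t 52.32 tcp [ 0.5563 -0.0551  0.1836] rot [[-0.057, 0.998, -0.0], [0.998, 0.057, -0.0], [-0.0, -0.0, -1.0]] F [-0.1 -0.9 -0.9] op 0.171
```

```bash
python3 -m jog '[[[1,0.5,0,0,0],[1,1,0,0,0],[1,1,0,0,0],[1,1,0,0,0],[1,1,0,0,0],[1,1,0,0,0],[1,1,0,0,0],[1,1,0,0,0]]]' 80
python3 -m jog '[[[1,0.5,0,0,0],[1,1,0,0,0],[1,1,0,0,0],[1,1,0,0,0],[1,1,0,0,0],[1,1,0,0,0],[1,1,0,0,0],[1,1,0,0,0]]]' 80
python3 -m jog '[[[1,0.5,0,0,0],[1,1,0,0,0],[1,1,0,0,0],[1,1,0,0,0],[1,1,0,0,0],[1,1,0,0,0],[1,1,0,0,0],[1,1,0,0,0]]]' 80
```

```text
time: 52.98
tcp_pos: [0.5562, -0.054, 0.1837]
tcp_rot: [2.157, 2.284, -0.0]
wrist_force: [0.6, -0.2, -1.0]
opening: 0.173
time: 53.65
tcp_pos: [0.5562, -0.0538, 0.1837]
tcp_rot: [2.158, 2.283, -0.001]
wrist_force: [0.0, -2.9, -0.5]
opening: 0.173
time: 54.32
tcp_pos: [0.5562, -0.0538, 0.1837]
tcp_rot: [2.158, 2.281, -0.003]
wrist_force: [0.0, -5.0, -0.2]
opening: 0.171
```

```bash
python3 -m jog '[[[1,0,0,1,0],[1,-0.5,0,2,0],[1,-0.5,0,2,0],[1,-0.5,0,2,0],[1,-0.5,0,2,0],[1,-0.5,0,2,0],[1,-0.5,0,2,0],[1,-0.5,0,2,0]]]' 80
python3 -m jog '[[[0.8,0,0,0,0],[0.6,0,0,0,0],[0.4,0,0,0,0],[0.2,0,0,0,0],[0,0,0,0,0],[-0.2,0,0,0,0],[-0.2,0,0,0,0],[-0.2,0,0,0,0]]]' 80
python3 -m jog '[[[-0.2,0,0,-10,0],[-0.2,0,0,-20,0],[-0.2,0,0,-40,0],[-0.2,0,0,-60,0],[-0.2,0,0,-80,0],[-0.2,-10,-20,-90,0],[-0.2,-25,-50,-90,0],[-0.2,-50,-80,-90,0]]]' 80
python3 -m jog '[[[-0.2,-20,-20,0,0],[-0.2,-50,-40,0,0],[-0.2,-80,-60,0,0],[-0.2,-110,-80,0,0],[-0.2,-140,-90,0,0],[-0.2,-160,-90,0,0],[-0.2,-160,-90,0,0],[-0.2,-160,-90,0,0]]]' 80
python3 - <<'E'
from h import *
st(); s=cam('scene'); t=cam('top')
crop(s,290,150,430,275,5,'z1.png'); crop(t,205,180,345,290,3,'z2.png'); crop(s,100,270,300,400,2,'z3.png')
a,b,c=[cv2.imread(f'pics/z{i}.png') for i in(1,2,3)]
W=np.zeros((600,800,3),np.uint8); a=cv2.resize(a,None,fx=.65,fy=.65,interpolation=cv2.INTER_AREA); a=cv2.resize(cv2.imread('pics/z1.png'),(560,500),interpolation=cv2.INTER_AREA)[:,:380*560//500]
crop(s,300,170,420,270,5,'z1.png'); a=cv2.imread('pics/z1.png')
W[:500,:600]=a; b=cv2.resize(b,None,fx=.48,fy=.48,interpolation=cv2.INTER_AREA); W[:b.shape[0],600:600+min(200,b.shape[1])]=b[:,:200]
t2=t['pixels'][130:330,120:480,::-1]; t2=cv2.resize(t2,(200,111),interpolation=cv2.INTER_AREA); W[200:311,600:800]=t2
s2=s['pixels'][180:480,100:500,::-1]; s2=cv2.resize(s2,(200,150),interpolation=cv2.INTER_AREA); W[330:480,600:800]=s2
cv2.imwrite('pics/z.png',W)
E
```

```text
time: 54.98
tcp_pos: [0.5566, -0.0537, 0.182]
tcp_rot: [2.157, 2.281, -0.001]
wrist_force: [0.3, -6.1, 0.0]
opening: 0.173
time: 55.65
tcp_pos: [0.5561, -0.0522, 0.1817]
tcp_rot: [-2.157, -2.284, -0.0]
wrist_force: [0.2, 0.4, -0.1]
opening: 0.596
time: 56.32
tcp_pos: [0.48, -0.1037, 0.274]
tcp_rot: [2.148, 2.29, 0.007]
wrist_force: [1.0, -0.1, 0.2]
opening: 0.6
time: 56.98
tcp_pos: [0.3984, -0.273, 0.2726]
tcp_rot: [2.16, 2.28, 0.001]
wrist_force: [0.6, 0.8, -0.8]
opening: 0.606
t 56.98 tcp [ 0.3984 -0.273   0.2726] rot [[-0.054, 0.999, 0.001], [0.999, 0.054, -0.0], [-0.0, 0.001, -1.0]] F [ 0.6  0.8 -0.8] op 0.606
```

View pics/z.png

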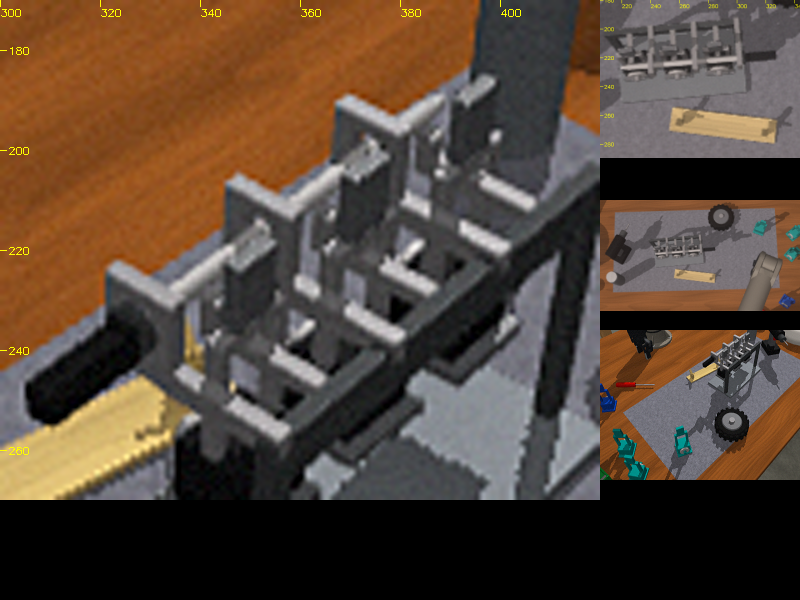

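All three drives hang on their hooks. The rod runs through the three eyes, its handle end at about (307,250) px, the same as at the start. The bystanders and look-alikes appear undisturbed in the small views. Handing in.

```bash
python3 -c "
from station import ctrl; print(ctrl.hand_in())"
```

```text
the job is handed in; nothing more can be done
None
```

The job is done and handed in at about 57 s. I drew the keeper rod out and laid it in the cradle, hung the three grey drives on hooks 1 to 3, and threaded the rod back through all three eyes.

- **Rod in the cradle:** it lay in both saddles, handle to the right, with the collar face measured within about 1 mm of its mark by the scene camera.
- **Knocked drive:** one drive was knocked aside by a few centimetres during the run. I measured it again and hung it normally.
- **Rod back in the eyes:** side force stayed under about 1.5 N while it went in, and the collar then met the first eye at about 5 to 6 N.
- **Last picture:** it showed all three drives hanging behind their tips and the rod through the eyes. The handle end was at the same pixel as at the start (about 307, 250). The gripper was clear of everything.

Some checks were weaker:
- **Camera disagreement:** the two cameras disagreed by about 5 to 8 mm in y. I worked mainly from the scene camera and measured the moves relative to the gripper.
- **Unreliable matches:** automatic image matching for the rod tip and for the drives already hung was unreliable. I relied on forces, grip opening and the pictures for those.
- **Loose items:** I checked the wheel, drill, spray can, screwdriver and look-alikes only by eye, in small views of the last picture. None appeared to have moved.

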